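Pack two glass valves into a sprung dimpled tray

TASK

Two glass valves lie on the sloping plywood rack. Lay each one level in the tray nest that fits its length, the globe in the dimple and the base in the saddle, and let go of it. The nests are set at different depths, so feel for the bottom and set the glass down gently: do not press it in hard or let it drop, and leave the carton, the jar and the screwdriver alone.

Things in the scene. Friction and masses are not known exactly. Their poses are not given: they have to be found in the camera images.
- valve_long: Electron valve, about 0.15 kg: glass globe 56 mm in diameter, then a straight black base 34 mm in diameter from 32 to 92 mm from the globe's centre (then four 8 mm brass pins); 128 mm long in all. Origin: globe centre; +x along its axis towards the base. Centre of mass about 48 mm along +x. At the start it lies on the rack, base uphill, axis 25 degrees above level. Glass: above 8 N against tray or nest it cracks, or dropped 5 mm.
- valve_short: Electron valve, about 0.15 kg: glass globe 56 mm in diameter, then a straight black base 34 mm in diameter from 32 to 70 mm from the globe's centre (then four 8 mm brass pins); 106 mm long in all. Origin: globe centre; +x along its axis towards the base. Centre of mass about 36 mm along +x. At the start it lies on the rack, base uphill, axis 25 degrees above level. Glass: above 8 N against tray or nest it cracks, or dropped 5 mm.
- valve_long_end (a point): Centre of the flat end of the long valve's black base, on its axis, 92 mm from the globe's centre. On the rack and in a nest alike, the base is free for fingers on both sides from 34 to 58 mm from the globe's centre.
- valve_short_end (a point): Centre of the flat end of the short valve's black base, on its axis, 70 mm from the globe's centre. On the rack and in a nest alike, the base is free for fingers on both sides from 34 to 58 mm from the globe's centre.
- rack: Fixed plywood rack, 240 mm wide (y), 115 mm deep; its board rises towards +x at 25 degrees, from 15 to 67 mm high. Two slots at y = +60 and -60 mm hold the valves, either in either, their axis 28 mm off the board (square to it). A 16 mm lip stops the globes at the low side. Origin: centre of its underside.
- tray: Fixed grey plastic tray, 180 mm (x) by 270 mm (y), walls 5 mm thick and 34 mm high, with two nests side by side at y = +65 mm (long) and -65 mm (short), their axes along x. A seated valve lies level, its base towards +x. Origin: centre of its underside.
- nest_long_globe (a point): Point on the tray where the globe centre of the long valve lies when seated, IF its nest is at its highest. The nest is locked 0 to 28 mm lower, by an unknown amount of its own that no reading gives. It is a cork cradle: round dimple 14 mm deep, 56 mm across, open towards the base; saddle for the base 61 to 67 mm and end stop 97 mm along the tray's +x. Sprung: sinks about 0.8 mm per newton, 12 mm at most.
- nest_short_globe (a point): Point on the tray where the globe centre of the short valve lies when seated, IF its nest is at its highest. The nest is locked 0 to 28 mm lower, by an unknown amount of its own that no reading gives. It is a cork cradle: round dimple 14 mm deep, 56 mm across, open towards the base; saddle for the base 61 to 67 mm and end stop 75 mm along the tray's +x. Sprung: sinks about 0.8 mm per newton, 12 mm at most.
- nest_long_end (a point): Point on the tray where the flat end of the long valve's base lies when seated, if the nest is at its highest (really 0 to 28 mm lower, as the globe point): 92 mm from that point along the tray's +x. The end stop's top is 11 mm below the axis. Under the fingers: the cradle's plate, 30 mm wide, 30 mm below the seated axis; tray floor at least 48 mm below it.
- nest_short_end (a point): Point on the tray where the flat end of the short valve's base lies when seated, if the nest is at its highest (really 0 to 28 mm lower, as the globe point): 70 mm from that point along the tray's +x. The end stop's top is 11 mm below the axis. Under the fingers: the cradle's plate, 30 mm wide, 30 mm below the seated axis; tray floor at least 48 mm below it.
- carton: Bystander: closed cardboard carton 55 x 120 x 55 mm. Origin: centre of its underside.
- jar: Bystander: glass jar with a steel lid, 64 mm in diameter, 75 mm high. Origin: centre of its underside.
- screwdriver: Bystander: screwdriver 190 mm long, lying along its own x. Origin: about the middle of its underside.
Not all that is in view belongs to the job. Leave any blue look-alike of the valve_long alone. What is shaped like the valve_short but purple is not meant.

How it is judged (in metres and radians):
At the end, for the whole second after the job is handed in: Each valve rests in the nest of its own length: globe centre within 8 mm and base end within 10 mm (horizontally) of the nest's points, axis level within about 0.1 rad, carried by the tray (more than 0.3 N), at rest (below 0.02 m/s) (horizontal distance between valve_long and nest_long_globe below 0.008 m and horizontal distance between valve_long_end and nest_long_end below 0.01 m and angle between valve_long's own x axis and vertical between 1.47 and 1.67 rad and contact force between each of valve_long, valve_short and tray above 0.3 N and linear speed of each of valve_long, valve_short below 0.02 m/s and horizontal distance between valve_short and nest_short_globe below 0.008 m and horizontal distance between valve_short_end and nest_short_end below 0.01 m and angle between valve_short's own x axis and vertical between 1.47 and 1.67 rad); the robot touches nothing.
It fails at once if a valve meets the tray or a nest with more than 8 N (pressed hard or knocked) (contact force between any of valve_long, valve_short and tray above 8 N).
It fails at once if a valve, let go over its nest, drops faster than 0.3 m/s (a free fall of about 5 mm) ((horizontal distance between valve_long and nest_long_globe below 0.03 m and contact force between the fingers and valve_long below 0.05 N and linear speed of valve_long above 0.3 m/s) or (horizontal distance between valve_short and nest_short_globe below 0.03 m and contact force between the fingers and valve_short below 0.05 N and linear speed of valve_short above 0.3 m/s)).
It fails at once if the carton, the jar or the screwdriver is moved by more than 30 mm (distance of any of carton, jar, screwdriver from where it was at the start of the episode above 0.03 m).
It also fails if it takes over 58 s, if anything falls off the work surface, if the arm or the gripper's body presses on something with over 40 N, if the wrist force passes 120 N, or if a joint passes its speed limit or range.

ROBOT

A 6-joint arm with a two-finger parallel gripper is mounted at the origin on the work surface. World frame = base frame: x ahead of the robot, y to its left, z up, the work surface at z = 0. Lengths are in mm, angles in rad, forces in N, time in s.
With the tool pointing down it reaches from about 425 to 950 mm from the base axis. Payload 14.7 kg.
Tool frame: the origin (TCP) lies at the very end of the fingers, on their centre line; the grasp point (between the pads) lies 19 mm behind it; x points along the fingers, y is the direction in which the jaws open and shut, and the axes are right-handed (so a half turn about x gives the same grasp; the last joint's range is limited). The gripper opens to 85 mm and grips with 20 to 120 N. Pads are 22 mm wide; open, the fingers measure 114 mm over their backs; the gripper's body (76 mm by 85 mm) begins 54 mm behind the grasp point. The pads swing forward as they close: fully open they stand 13 mm farther back than shut.
Start: joints at [1.111, 0.48, 1.596, -0, 1.065, -0.047], TCP at [260.74, 595.405, 231.297] pointing down, gripper open.
Joint ranges: [-2.75, 2.75], [-0.82, 2.05], [0.23, 2.67], [-1.56, 4.7], [0.09, 2.69], [-2.92, 2.92]. Speed limits (rad/s): [1.89, 1.89, 2.39, 3.01, 3.01, 3.01].

INTERFACE

Orientations are given as a unit quaternion [x, y, z, w].
In Python, from cell import r gives the robot as it stands.
- The arm moves only by the tool apply_moves, never from a script. Its argument "motion" is a list of rows, each an object with "slide": the shift along the tool's x, y, z in mm, a list of three; "roll": the turn about the tool's x in degrees; "jaw": the opening, from -1 (shut) to 1 (fully open), so that 0 is half open. A call has 1 to 10 rows; each row shifts and turns the commanded pose from where the row before left it, along the tool's axes as they then stand; what a row does not reach is not made up. A row lasts 1/12 s, in which the tool goes at most 41.7 mm and 7.16 degrees, less where a joint would pass 70% of its speed; a pose out of reach is approached as far as the arm can. A call with a gripper value outside its range is refused whole. The fingers move at their own pace and stop on an object; "force" is the grip in N (left out, the last holds). Time passes only in rows, so rows that do not move let the fingers close. It gives the time, the measured TCP pose, the force and the opening at its end, in the units of the state.
- r.observe(): the state, without advancing time (a new reading comes with each control period).
- r.capture(name): name is "scene" or "top" or "wrist"; returns a dict with "color" (420x560x3 uint8, red, green, blue), "camera_matrix" (3x3 intrinsics, pixels), "extrinsics" (4x4, takes a point from camera to world coordinates). Camera axes: x right, y up, looking along -z (the intrinsics and any distortion apply to the point x, -y, -z); pixel columns grow to the right and rows downward; lengths in mm; the calibration is good to about 2 mm. A picture is of the moment at which its call begins. There is no depth.
- r.finish_job(): hands the job in, once; it reports no verdict.
The state is a dict: "time": time; "joints": joint angles; "qd": joint speeds; "joint_efforts": joint torques, N m; "eef_pos": TCP position; "eef_rot": TCP orientation; "wrist_force": force on the tool from outside, world axes, zero at the start; "torque": the same for the moment, N m; "width": finger opening in mm.
Only numpy, scipy, OpenCV 4.12 (cv2) and the standard library are available. Lean on these libraries where they do the work, as an engineer would, in place of code of your own. Each camera call takes 0.05 s, during which the arm holds its last target.

## Working session

There is one attempt and no reset: what is moved stays moved. The work goes in short steps, Python scripts to look and compute and a tool call to move; the robot and the scene stay as the last step left them, time stands still between calls to the robot, and variables do not carry over. Pictures are saved under pics/ and viewed, and the job is handed in when it is done.

Besides the shell and the picture viewer there is one more tool, called after "Call:" as name([rows], argument=value, ...), one row to a line, values as JSON. apply_moves: Moves the arm, as the interface text tells. Its arguments: {"type":"object","properties":{"motion":{"type":"array","items":{"type":"object","properties":{"slide":{"type":"array","items":{"type":"number"}},"roll":{"type":"number"},"jaw":{"type":"number"}}}},"force":{"type":"number"}},"required":["motion"]}

```bash
ls; mkdir -p pics
python3 - <<'E'
from cell import r
import cv2
s=r.observe()
for k in s: print(k,s[k])
for n in ("scene","top","wrist"):
    c=r.capture(n); cv2.imwrite(f"pics/{n}0.png",c["color"][:,:,::-1]); print(n,c["camera_matrix"],c["extrinsics"], [k for k in c])
    import numpy as np; np.savez(f"{n}0.npz",**{k:c[k] for k in("color","camera_matrix","extrinsics")})
E
```

```text
pics
time 0.0
joints [ 1.11137828e+00  4.80828256e-01  1.59686866e+00  1.97122154e-05
  1.06510622e+00 -4.66390470e-02]
qd [-2.01382312e-03  6.51083577e-04  6.38069830e-04 -9.57248633e-04
  1.15523300e-03  5.84327529e-05]
joint_efforts [ 8.62983397e-04 -9.50666928e+01 -4.30185556e+01 -2.47179054e-05
  1.23395506e-02 -3.25622170e-05]
eef_pos [260.56679614 595.03700532 230.67666266]
eef_rot [ 0.144496    0.6922122  -0.14532163  0.69198613]
wrist_force [-0.21580265  0.11972327 -0.27830923]
torque [ 0.03360197  0.0276726  -0.00619511]
width 85.65392726640756
scene [[456.11621444   0.         277.7554382 ]
 [  0.         456.11621444 212.03521755]
 [  0.           0.           1.        ]] [[-5.48963593e-01 -5.51995513e-01  6.27646340e-01  1.57400076e+03]
 [ 8.35795696e-01 -3.54255656e-01  4.19462139e-01  6.71482210e+02]
 [-9.19395270e-03  7.54853552e-01  6.55828931e-01  1.10663682e+03]
 [ 0.00000000e+00  0.00000000e+00  0.00000000e+00  1.00000000e+00]] ['color', 'camera_matrix', 'extrinsics']
top [[543.99528919   0.         270.39855119]
 [  0.         543.99528919 210.88858113]
 [  0.           0.           1.        ]] [[-8.61950263e-03  9.87870134e-01 -1.55042904e-01  3.75203043e+02]
 [-9.99750183e-01 -1.17110177e-02 -1.90374095e-02 -4.50167420e+00]
 [-2.06221985e-02  1.54840078e-01  9.87724291e-01  1.74675457e+03]
 [ 0.00000000e+00  0.00000000e+00  0.00000000e+00  1.00000000e+00]] ['color', 'camera_matrix', 'extrinsics']
wrist [[369.97878399   0.         284.99456354]
 [  0.         369.97878399 205.6947309 ]
 [  0.           0.           1.        ]] [[ 4.00095316e-01 -8.84647519e-01 -2.39421188e-01  2.00596319e+02]
 [ 9.16470958e-01  3.85580893e-01  1.06809917e-01  6.22228193e+02]
 [-2.17289264e-03 -2.62156713e-01  9.65022868e-01  3.72104571e+02]
 [ 0.00000000e+00  0.00000000e+00  0.00000000e+00  1.00000000e+00]] ['color', 'camera_matrix', 'extrinsics']
```

View pics/scene0.png

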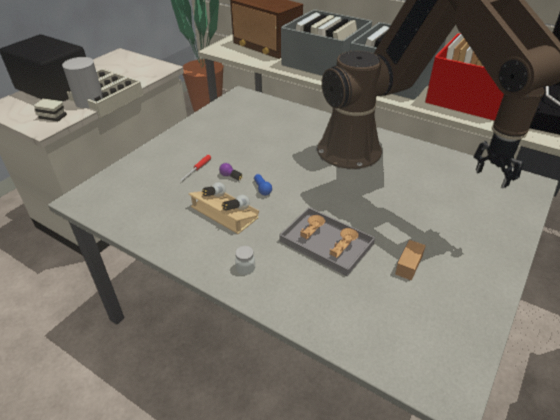

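View pics/top0.png

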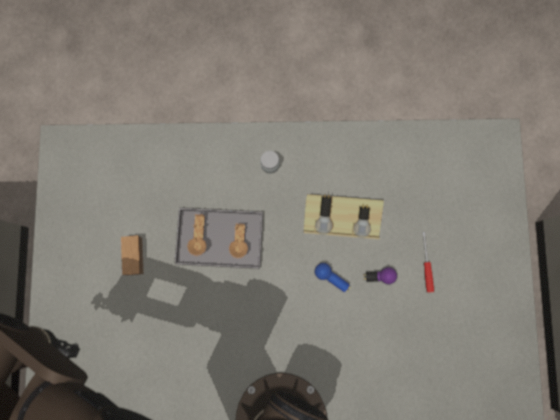

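View pics/wrist0.png

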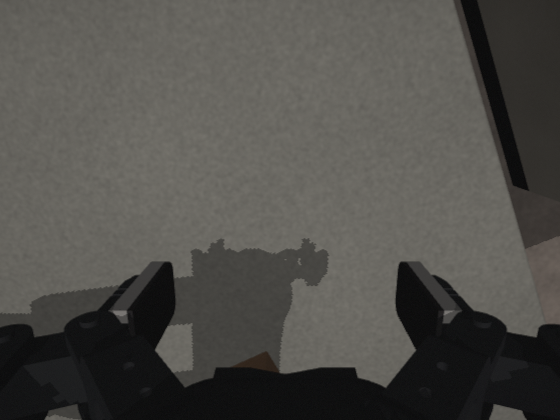

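The scene view shows the jar at (245,260), carton at (410,260), tray at (327,240), rack at (224,208), screwdriver at (196,168). The top view shows two black-based clear-globed valves on the rack, long at (325,213) and short at (364,219).

There are four candidates in the top view: the blue one at (330,277) and purple at (381,275) are the excluded look-alikes. The two on the yellow rack fit. I'll localise and confirm with a crop.

```bash
cat > h.py <<'E'
import numpy as np, cv2
from scipy.spatial.transform import Rotation as R
def load(n): return dict(np.load(n+".npz"))
def snap(r,cam,name):
    c=r.capture(cam); np.savez(name+".npz",**{k:c[k] for k in("color","camera_matrix","extrinsics")}); cv2.imwrite(f"pics/{name}.png",c["color"][:,:,::-1]); return c
def ray(c,u,v):
    K=c["camera_matrix"];E=c["extrinsics"]
    d=np.array([(u-K[0,2])/K[0,0],-(v-K[1,2])/K[1,1],-1.]); d=E[:3,:3]@d
    return E[:3,3],d/np.linalg.norm(d)
def onz(c,u,v,z):
    o,d=ray(c,u,v); return o+d*(z-o[2])/d[2]
def proj(c,p):
    K=c["camera_matrix"];E=c["extrinsics"]; q=E[:3,:3].T@(np.asarray(p,float)-E[:3,3])
    return np.array([K[0,2]-K[0,0]*q[0]/q[2], K[1,2]+K[1,1]*q[1]/q[2]])
def cross(rays):
    A=np.zeros((3,3));b=np.zeros(3)
    for o,d in rays:
        M=np.eye(3)-np.outer(d,d);A+=M;b+=M@o
    p=np.linalg.solve(A,b); return p,[np.linalg.norm((np.eye(3)-np.outer(d,d))@(p-o)) for o,d in rays]
E
python3 - <<'E'
from h import *
c=load("top0")
for n,u,v,z in [("longglobe",324,226,55),("shortglobe",363,228,55),("rackTL",306,195,67),("rackTR",383,199,67),("rackBL",303,233,15),("rackBR",381,237,15),("trayTL",180,208,34),("trayTR",263,210,34),("trayBL",177,265,34),("trayBR",263,268,34),("dimL",198,246,30),("dimS",239,248,30)]:
    print(n,onz(c,u,v,z).round(0))
im=c["color"][:,:,::-1]
cv2.imwrite("pics/crop1.png",cv2.resize(im[180:300,290:450],None,fx=5,fy=5,interpolation=cv2.INTER_CUBIC))
print(R.from_quat([ 0.144496,0.6922122,-0.14532163,0.69198613]).as_matrix().round(3))
# wrist cam in tool frame
w=load("wrist0");T=np.eye(4);T[:3,:3]=R.from_quat([ 0.144496,0.6922122,-0.14532163,0.69198613]).as_matrix();T[:3,3]=[260.57,595.04,230.68]
print((np.linalg.inv(T)@w["extrinsics"]).round(3))
E
```

```text
longglobe [ 591. -139.   55.]
shortglobe [ 583. -261.   55.]
rackTL [688. -84.  67.]
rackTR [ 672. -324.   67.]
rackBL [574. -75.  15.]
rackBR [ 559. -323.   15.]
trayTL [657. 318.  34.]
trayTR [647.  52.  34.]
trayBL [475. 324.  34.]
trayBR [463.  53.  34.]
dimL [535. 259.  30.]
dimS [527. 129.  30.]
[[-0.001  0.401  0.916]
 [-0.001  0.916 -0.401]
 [-1.    -0.001 -0.   ]]
[[ 1.00000e-03  2.62000e-01 -9.65000e-01 -1.41421e+02]
 [ 1.00000e+00 -1.00000e-03  1.00000e-03  6.74000e-01]
 [-1.00000e-03 -9.65000e-01 -2.62000e-01 -6.58540e+01]
 [ 0.00000e+00  0.00000e+00  0.00000e+00  1.00000e+00]]
```

View pics/crop1.png

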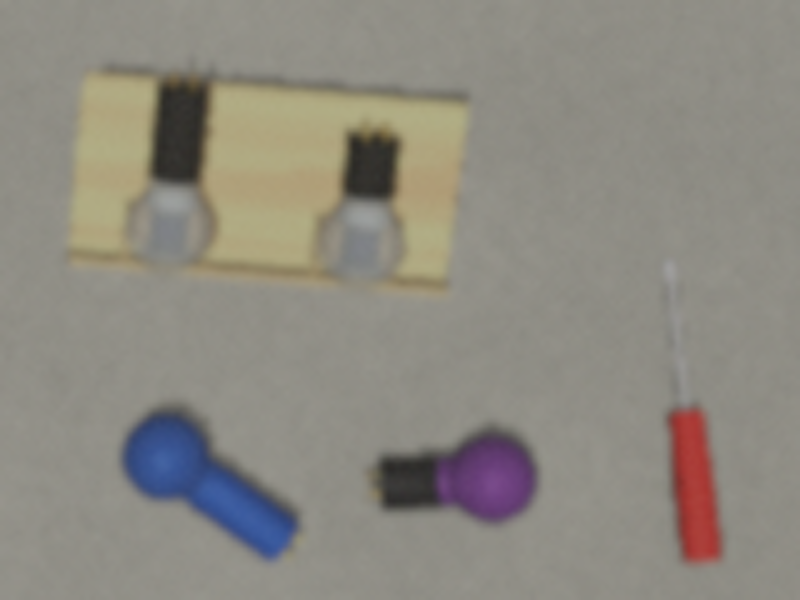

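The crop confirms it: the two valves on the plywood rack, long at crop (175,160) and short at (367,195), are black with clear globes. The blue one (210,490) and the purple one (455,480) lie off the rack and are left alone. Next I swing over the tray for a close view.

Call:
apply_moves([
  {"roll":-7.1,"jaw":1},
  {"roll":-7.1},
  {"roll":-7.1},
  {"slide":[0,-33,21]},
  {"slide":[0,-33,21]},
  {"slide":[0,-33,21]},
  {"slide":[0,-33,21]},
  {"slide":[0,-33,21]},
  {"slide":[0,-33,21]},
  {"slide":[0,-33,21]},
])

```text
schema error: expected keys slide, roll, jaw
```

Call:
apply_moves([
  {"slide":[0,-33,21]},
  {"slide":[0,-33,21]},
  {"slide":[0,-33,21]},
  {"slide":[0,-33,21]},
  {"slide":[0,-33,21]},
  {"slide":[0,0,0]},
  {"slide":[0,0,0]},
])

```text
schema error: expected keys slide, roll, jaw
```

Run:
```python
from cell import r
from h import *
snap(r,"wrist","w1"); s=r.observe(); print(s["time"],s["eef_pos"],s["wrist_force"])
```

```text
0.2 [260.62832802 595.18343161 230.90078645] [-0.1638363   0.48187708 -0.18372854]
```

View pics/w1.png

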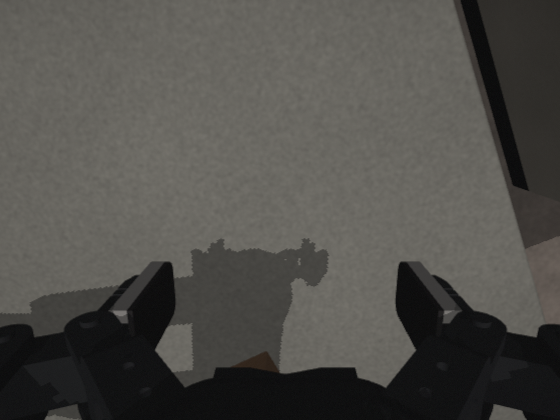

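All three keys are needed in every row, and nothing moved. I'll resend.

Call:
apply_moves([
  {"slide":[0,0,0],"roll":-7.1,"jaw":1},
  {"slide":[0,0,0],"roll":-7.1,"jaw":1},
  {"slide":[0,0,0],"roll":-7.1,"jaw":1},
  {"slide":[0,-33,21],"roll":0,"jaw":1},
  {"slide":[0,-33,21],"roll":0,"jaw":1},
  {"slide":[0,-33,21],"roll":0,"jaw":1},
  {"slide":[0,-33,21],"roll":0,"jaw":1},
  {"slide":[0,-33,21],"roll":0,"jaw":1},
  {"slide":[0,-33,21],"roll":0,"jaw":1},
  {"slide":[0,-33,21],"roll":0,"jaw":1},
])

```text
time: 1.03
eef_pos: [398.6, 356.9, 231.3]
eef_rot: [0.014, 0.707, -0.014, 0.707]
wrist_force: [0.6, -0.2, 0.2]
width: 85.2
```

Call:
apply_moves([
  {"slide":[0,-33,21],"roll":0,"jaw":1},
  {"slide":[0,-33,21],"roll":0,"jaw":1},
  {"slide":[0,-33,21],"roll":0,"jaw":1},
  {"slide":[0,-33,21],"roll":0,"jaw":1},
  {"slide":[0,-33,21],"roll":0,"jaw":1},
  {"slide":[0,0,0],"roll":0,"jaw":1},
  {"slide":[0,0,0],"roll":0,"jaw":1},
])

```text
time: 1.62
eef_pos: [497.1, 187.6, 231.2]
eef_rot: [0.016, 0.707, -0.016, 0.707]
wrist_force: [-0.3, -0.3, 0.7]
width: 85.7
```

Run:
```python
from cell import r
from h import *
snap(r,"wrist","w2"); s=r.observe(); print(s["time"],s["eef_pos"],s["wrist_force"])
```

```text
1.6667 [496.38059831 188.72854829 231.15198492] [-0.01200323  0.86622033 -0.10524966]
```

View pics/w2.png

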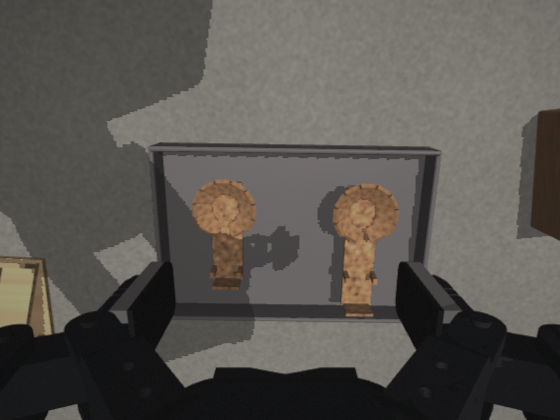

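The wrist view shows tray rim corners at about (152,146) and (437,150). The short nest dimple is near (224,209) and the long one near (365,212), and image-down is +x. Measuring.

Run:
```python
from h import *
c=load("w2"); im=c["color"][:,:,::-1].copy()
a=cv2.resize(im[135:330,140:450],None,fx=2.5,fy=2.5,interpolation=cv2.INTER_CUBIC)
cv2.imwrite("pics/crop2.png",a)
s=load("scene0")["color"][:,:,::-1]
cv2.imwrite("pics/crop3.png",cv2.resize(s[180:290,180:380],None,fx=4,fy=4,interpolation=cv2.INTER_CUBIC))
```

```text
(no output)
```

View pics/crop2.png

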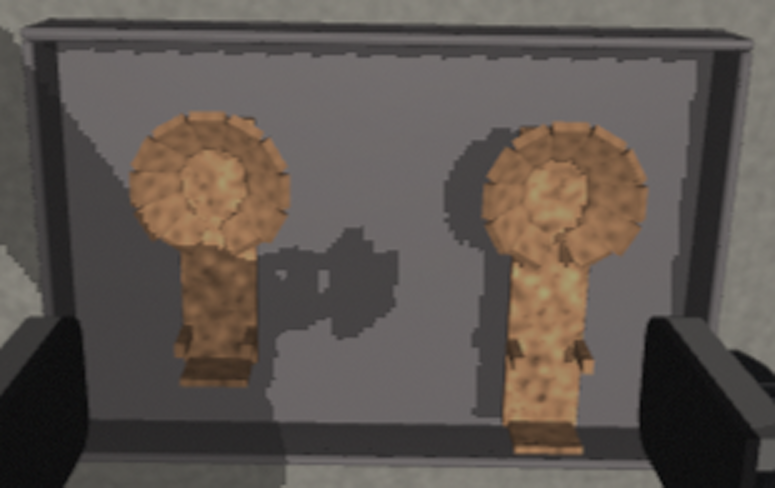

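View pics/crop3.png

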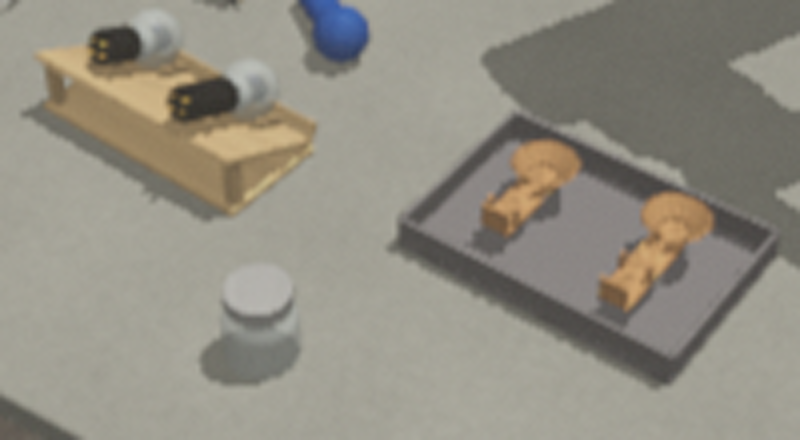

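```bash
cat >> h.py <<'E'
def orange(c):
    h=cv2.cvtColor(c["color"],cv2.COLOR_RGB2HSV)
    m=((h[...,0]>5)&(h[...,0]<20)&(h[...,1]>90)&(h[...,2]>50)).astype(np.uint8)*255
    return cv2.morphologyEx(m,cv2.MORPH_CLOSE,np.ones((5,5)))
E
python3 - <<'E'
from h import *
w=load("w2");t=load("top0");s=load("scene0")
m=orange(w)
for name,box in (("S",(170,300)),("L",(310,420))):
    q=np.zeros_like(m);q[160:330,box[0]:box[1]]=m[160:330,box[0]:box[1]]
    cs,_=cv2.findContours(q,cv2.RETR_EXTERNAL,cv2.CHAIN_APPROX_NONE);C=max(cs,key=cv2.contourArea).reshape(-1,2)
    x,y,ww,hh=cv2.boundingRect(C)
    P=C[C[:,1]<y+45]  # ring part
    print(name,(x,y,ww,hh),"ell",cv2.fitEllipse(P.astype(np.float32)))
    b=C[C[:,1]>=y+hh-2]; print(" bottom",b[:,0].min(),b[:,0].max(),b[:,1].max())
# tray corners: dark/gray - print edges profile
g=cv2.cvtColor(w["color"],cv2.COLOR_RGB2GRAY)
for u in (180,300,420): print(u,[(v,int(g[v,u])) for v in range(136,160)])
E
```

```text
S (192, 180, 64, 110) ell ((223.5545654296875, 210.08216857910156), (60.65468215942383, 63.4109001159668), 109.42298126220703)
 bottom 212 238 289
L (333, 184, 66, 133) ell ((365.373779296875, 214.44241333007812), (61.468563079833984, 65.1352767944336), 68.55742645263672)
 bottom 346 372 316
180 [(136, 126), (137, 125), (138, 125), (139, 125), (140, 123), (141, 121), (142, 94), (143, 69), (144, 53), (145, 52), (146, 78), (147, 97), (148, 107), (149, 99), (150, 87), (151, 60), (152, 67), (153, 70), (154, 70), (155, 70), (156, 100), (157, 105), (158, 106), (159, 106)]
300 [(136, 128), (137, 129), (138, 129), (139, 131), (140, 131), (141, 129), (142, 128), (143, 127), (144, 99), (145, 60), (146, 51), (147, 52), (148, 80), (149, 99), (150, 110), (151, 99), (152, 86), (153, 67), (154, 70), (155, 71), (156, 72), (157, 70), (158, 104), (159, 110)]
420 [(136, 128), (137, 128), (138, 128), (139, 126), (140, 127), (141, 128), (142, 130), (143, 130), (144, 130), (145, 128), (146, 95), (147, 59), (148, 52), (149, 49), (150, 82), (151, 103), (152, 113), (153, 98), (154, 78), (155, 62), (156, 67), (157, 68), (158, 67), (159, 67)]
```

Run:
```python
from h import *
w=load("w2");g=cv2.cvtColor(w["color"],cv2.COLOR_RGB2GRAY).astype(int)
for v in (165,200,240): print(v,[(u,g[v,u]) for u in range(146,172)],'\n   ',[(u,g[v,u]) for u in range(416,444)])
for u in (190,300,390): print(u,[(v,g[v,u]) for v in range(300,326)])
a,b=onz(w,180,145.7,34),onz(w,420,149.8,34); d=b-a; print(a,b,"yaw",np.degrees(np.arctan2(-d[0],d[1])))
for z in (5,15,25,35):
  print(z,"S",onz(w,223.5,210,z)[:2].round(1),"L",onz(w,365.4,214.4,z)[:2].round(1), "diam",[(n*(w['extrinsics'][2,3]-z)/370/0.98).__round__(1) for n in(63.4,65.5)])
```

```text
165 [(146, np.int64(81)), (147, np.int64(80)), (148, np.int64(81)), (149, np.int64(72)), (150, np.int64(64)), (151, np.int64(67)), (152, np.int64(64)), (153, np.int64(55)), (154, np.int64(44)), (155, np.int64(40)), (156, np.int64(42)), (157, np.int64(43)), (158, np.int64(42)), (159, np.int64(42)), (160, np.int64(42)), (161, np.int64(42)), (162, np.int64(42)), (163, np.int64(72)), (164, np.int64(98)), (165, np.int64(104)), (166, np.int64(106)), (167, np.int64(105)), (168, np.int64(106)), (169, np.int64(105)), (170, np.int64(106)), (171, np.int64(105))] 
    [(416, np.int64(107)), (417, np.int64(107)), (418, np.int64(90)), (419, np.int64(68)), (420, np.int64(68)), (421, np.int64(68)), (422, np.int64(68)), (423, np.int64(68)), (424, np.int64(56)), (425, np.int64(38)), (426, np.int64(37)), (427, np.int64(37)), (428, np.int64(37)), (429, np.int64(38)), (430, np.int64(37)), (431, np.int64(39)), (432, np.int64(36)), (433, np.int64(37)), (434, np.int64(43)), (435, np.int64(67)), (436, np.int64(86)), (437, np.int64(98)), (438, np.int64(101)), (439, np.int64(100)), (440, np.int64(113)), (441, 
[... 3760 characters left out ...]
nt64(52)), (313, np.int64(52)), (314, np.int64(52)), (315, np.int64(52)), (316, np.int64(52)), (317, np.int64(52)), (318, np.int64(57)), (319, np.int64(87)), (320, np.int64(102)), (321, np.int64(102)), (322, np.int64(90)), (323, np.int64(117)), (324, np.int64(122)), (325, np.int64(123))]
[462.75889746  93.72098054  34.        ] [475.93307364 311.6559932   34.        ] yaw -3.459321506304512
5 S [533.  122.5] L [544.1 269. ] diam [np.float64(64.3), np.float64(66.4)]
15 S [530.3 124.4] L [541.  266.9] diam [np.float64(62.5), np.float64(64.6)]
25 S [527.5 126.3] L [538.  264.7] diam [np.float64(60.8), np.float64(62.8)]
35 S [524.7 128.1] L [534.9 262.6] diam [np.float64(59.0), np.float64(61.0)]
```

Run:
```python
from h import *
w=load("w2");z=34
th=np.radians(-3.46)
f=lambda u,v,z=34: onz(w,u,v,z)[:2]
L=[f(439.7,165),f(434.6,200),f(429.4,240)];Rr=[f(149,165),f(151,200),f(155.7,240)]
N=[f(180,145.7),f(300,147.8),f(420,149.8)];F=[f(190,319.4),f(300,321.4),f(390,322.4)]
for n,P in zip("LRNF",(L,Rr,N,F)): print(n,np.round(P,1).tolist())
def ang(P,ax):
    d=np.array(P[-1])-P[0]; return np.degrees(np.arctan2(d[1],d[0]) if ax=='x' else np.arctan2(-d[0],d[1]))
print([ang(L,'x'),ang(Rr,'x'),ang(N,'y'),ang(F,'y')])
for deg in (-3.2,-3.5):
    th=np.radians(deg);ex=np.array([np.cos(th),np.sin(th)]);ey=np.array([-ex[1],ex[0]])
    l=np.mean([p@ey for p in L]);rr=np.mean([p@ey for p in Rr]);n=np.mean([p@ex for p in N]);ff=np.mean([p@ex for p in F])
    print(deg,"W",l-rr,"D",ff-n); c=(l+rr)/2*ey+(n+ff)/2*ex; print("centre",c)
    for nm,uv,yy in (("S",(223.5,210),-65),("L",(365.4,214.4),65)):
        for z in (35,45,50,55,60,67):
            p=f(*uv,z)-c; print(nm,z,(p@ex).round(1),(p@ey-yy).round(1))
```

```text
L [[490.7, 330.5], [523.8, 327.9], [563.9, 325.3]]
R [[479.1, 63.1], [512.3, 60.3], [552.4, 59.4]]
N [[462.8, 93.7], [469.4, 202.6], [475.9, 311.7]]
F [[640.8, 83.1], [648.0, 196.7], [653.2, 289.8]]
[np.float64(-4.044514747549121), np.float64(-2.9197750746056177), np.float64(-3.459321506304512), np.float64(-3.41898177166768)]
-3.2 W 267.1705933497302 D 178.44264242350783
centre [558.14057985 192.29688395]
S 35 -29.8 -0.9
S 45 -32.6 0.8
S 50 -34.1 1.6
S 55 -35.5 2.5
S 60 -36.9 3.3
S 67 -38.9 4.5
L 35 -27.1 3.9
L 45 -30.1 1.6
L 50 -31.5 0.5
L 55 -33.0 -0.7
L 60 -34.5 -1.8
L 67 -36.5 -3.4
-3.5 W 267.14923236520127 D 178.45503365353176
centre [558.1077614  192.10041054]
S 35 -29.4 -0.9
S 45 -32.3 0.8
S 50 -33.7 1.6
S 55 -35.1 2.5
S 60 -36.6 3.3
S 67 -38.6 4.5
L 35 -27.5 4.0
L 45 -30.4 1.7
L 50 -31.9 0.5
L 55 -33.3 -0.6
L 60 -34.8 -1.8
L 67 -36.8 -3.4
```

Call:
apply_moves([
  {"slide":[0,-38,9],"roll":0,"jaw":1},
  {"slide":[0,-38,9],"roll":0,"jaw":1},
  {"slide":[0,-38,9],"roll":0,"jaw":1},
  {"slide":[0,-38,9],"roll":0,"jaw":1},
  {"slide":[0,0,0],"roll":0,"jaw":1},
  {"slide":[0,0,0],"roll":0,"jaw":1},
  {"slide":[0,0,0],"roll":0,"jaw":1},
])

```text
time: 2.25
eef_pos: [525.7, 37.1, 231.2]
eef_rot: [0.014, 0.707, -0.014, 0.707]
wrist_force: [0.7, 0.4, 0.6]
width: 85.4
```

Run:
```python
from cell import r
from h import *
snap(r,"wrist","w3")
```

Call:
apply_moves([
  {"slide":[0,-38,9],"roll":0,"jaw":1},
  {"slide":[0,-38,9],"roll":0,"jaw":1},
  {"slide":[0,-38,9],"roll":0,"jaw":1},
  {"slide":[0,-38,9],"roll":0,"jaw":1},
  {"slide":[0,-38,9],"roll":0,"jaw":1},
  {"slide":[0,-38,9],"roll":0,"jaw":1},
  {"slide":[0,0,0],"roll":0,"jaw":1},
  {"slide":[0,0,0],"roll":0,"jaw":1},
  {"slide":[0,0,0],"roll":0,"jaw":1},
])

```text
time: 3.05
eef_pos: [570.6, -192.3, 231.0]
eef_rot: [0.014, 0.707, -0.014, 0.707]
wrist_force: [0.5, 0.3, 0.1]
width: 85.1
```

Run:
```python
from cell import r
from h import *
snap(r,"wrist","w4")
```

```text
(no output)
```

View pics/w3.png

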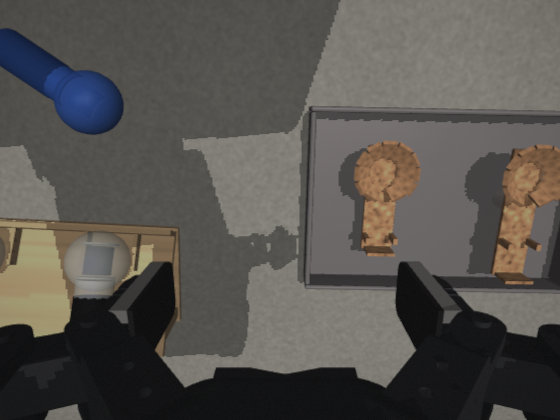

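View pics/w4.png

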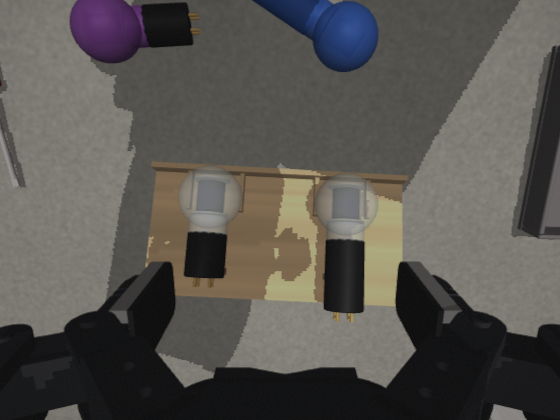

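Run:
```python
from h import *
w=load("w4")["color"][:,:,::-1];v=load("w3")["color"][:,:,::-1]
a=cv2.resize(w[150:330,140:420],None,fx=2.8,fy=2.8,interpolation=cv2.INTER_CUBIC);cv2.imwrite("pics/c4.png",a)
b=cv2.resize(v[200:330,0:200],None,fx=4,fy=4,interpolation=cv2.INTER_CUBIC);cv2.imwrite("pics/c5.png",b)
c=load("w3");m=orange(c)
for name,box in (("S",(340,430)),("L",(490,560))):
    q=np.zeros_like(m);q[130:300,box[0]:box[1]]=m[130:300,box[0]:box[1]]
    cs,_=cv2.findContours(q,cv2.RETR_EXTERNAL,cv2.CHAIN_APPROX_NONE);C=max(cs,key=cv2.contourArea).reshape(-1,2)
    x,y,ww,hh=cv2.boundingRect(C); P=C[(C[:,1]<y+45)&(C[:,0]<558)]
    print(name,(x,y,ww,hh),cv2.fitEllipse(P.astype(np.float32)))
```

```text
S (354, 141, 66, 115) ((386.6313171386719, 172.57797241210938), (61.87296676635742, 66.51301574707031), 53.75975799560547)
L (491, 145, 69, 140) ((482.5206604003906, 109.02616882324219), (71.47116088867188, 108.57328033447266), 0.0)
```

View pics/c4.png

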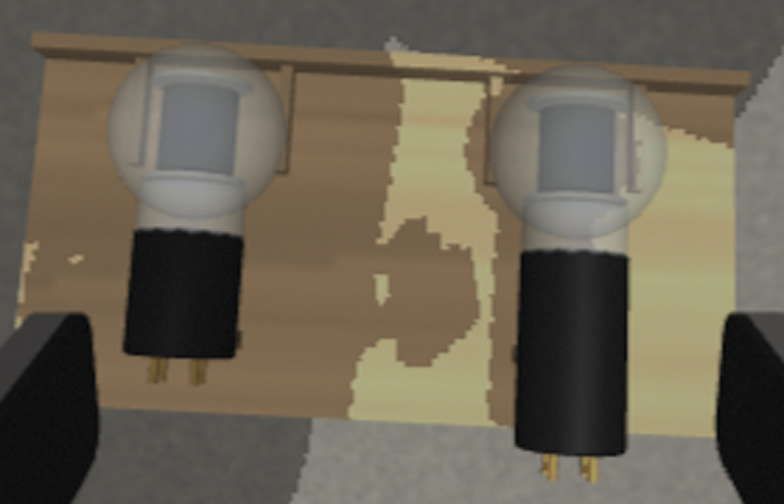

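View pics/c5.png

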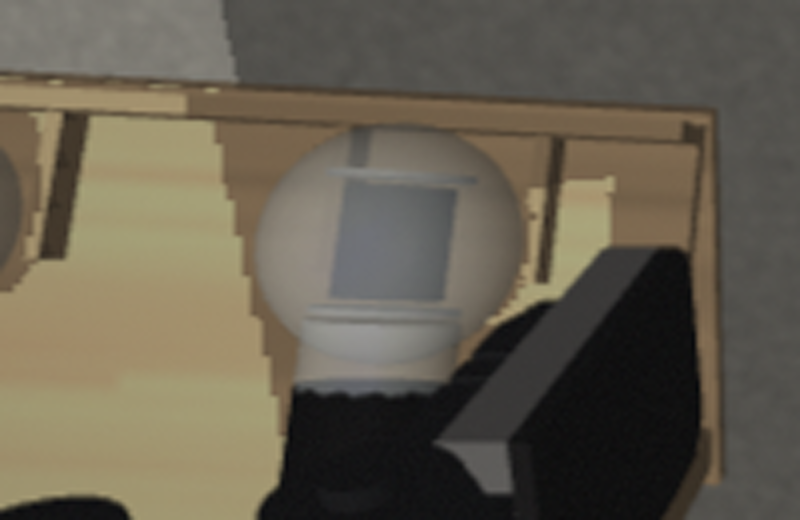

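Run:
```python
from h import *
w2,w3,w4,t=[load(k) for k in("w2","w3","w4","top0")]
print("long globe",cross([ray(w4,346.6,204.5),ray(w3,97.5,260.8)]))
print("S nest ring",cross([ray(w2,223.5,210),ray(w3,386.6,172.6)]))
# inner bottom discs, crop2 coords -> px
# rack: lip line & edges at w4
for z in (45,50,55): print(z,"Sg",onz(w4,210.5,196.8,z)[:2].round(1),"Lg",onz(w4,346.6,204.5,z)[:2].round(1))
# lip top z? lip ends crop(33,35)-(749,72)
q=lambda x,y:(140+x/2.8,150+y/2.8)
for z in (25,31): 
    a=onz(w4,*q(33,33),z);b=onz(w4,*q(749,71),z);d=b-a;print("lip",z,a.round(1),b.round(1),np.linalg.norm(d),np.degrees(np.arctan2(-d[0],d[1])))
# axis of long from silhouette
for nm,P,zs in (("S",[(188.5,240),(183,300)],(64,75)),("L",[(575,260),(571.5,440)],(66,88))):
    a=onz(w4,*q(*P[0]),zs[0]);b=onz(w4,*q(*P[1]),zs[1]);d=b-a;print(nm,a.round(1),b.round(1),np.degrees(np.arctan2(d[1],d[0])))
```

```text
long globe (array([ 591.49164571, -138.32349196,   56.601634  ]), [np.float64(4.8264995057013136e-05), np.float64(4.8264995209069354e-05)])
S nest ring (array([522.48758744, 129.41456337,  42.16061268]), [np.float64(0.2704713183493943), np.float64(0.27047131834935156)])
45 Sg [ 582.6 -260.4] Lg [ 594.7 -136.5]
50 Sg [ 581.4 -259.3] Lg [ 593.3 -137.3]
55 Sg [ 580.3 -258.2] Lg [ 591.9 -138.1]
lip 25 [ 551.3 -316.9   25. ] [573.6 -75.5  25. ] 242.47746603972087 -5.2782252641804925
lip 31 [ 550.5 -314.7   31. ] [572.5 -77.4  31. ] 238.28976553206823 -5.2782252641804925
S [ 613.3 -262.3   64. ] [ 628.9 -263.2   75. ] -3.4018517501867858
L [ 623.9 -140.8   66. ] [ 674.3 -145.1   88. ] -4.914473973157184
```

The long-valve globe is at (591,-138,56) by crossing two views, against about 55 expected. The globes are 120.7 mm apart against 120 given, and the rack yaw is about -5.2°. Approaching the long valve first, 46 mm along its axis.

Call:
apply_moves([
  {"slide":[0,0,0],"roll":2.9,"jaw":1},
  {"slide":[0,28,29],"roll":0,"jaw":1},
  {"slide":[0,28,29],"roll":0,"jaw":1},
  {"slide":[35,0,0],"roll":0,"jaw":1},
  {"slide":[35,0,0],"roll":0,"jaw":1},
  {"slide":[35,0,0],"roll":0,"jaw":1},
  {"slide":[35,0,0],"roll":0,"jaw":1},
  {"slide":[0,0,0],"roll":0,"jaw":1},
  {"slide":[0,0,0],"roll":0,"jaw":1},
])

```text
time: 3.85
eef_pos: [632.4, -141.5, 90.5]
eef_rot: [0.032, 0.708, -0.031, 0.705]
wrist_force: [-0.4, 0.0, 0.4]
width: 85.5
```

Run:
```python
from cell import r
from h import *
snap(r,"wrist","w5");s=r.observe();print(s["time"],s["eef_pos"],R.from_quat(s["eef_rot"]).as_matrix().round(3).tolist(),s["wrist_force"])
```

```text
3.9 [ 633.83674993 -142.30975056   92.40964006] [[-0.0, 0.09, 0.996], [0.0, 0.996, -0.09], [-1.0, 0.0, -0.0]] [ 0.30761716 -0.42771462  1.00366284]
```

View pics/w5.png

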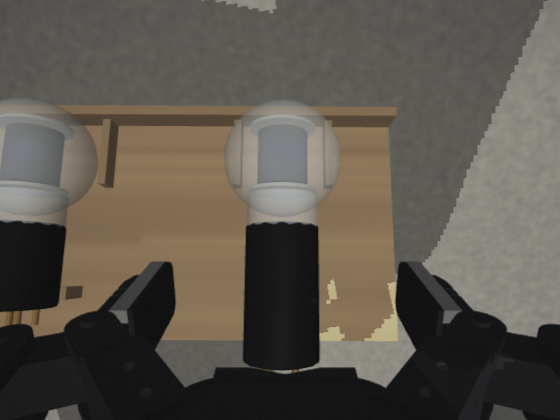

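Run:
```python
from h import *
w=load("w5"); print(onz(w,282.5,157,55.5)); print(cross([ray(w,282.5,157),ray(load("w4"),346.6,204.5)]))
print(onz(w,30,157,55.5))
```

```text
[ 590.51167966 -138.59907999   55.5       ]
(array([ 590.15206568, -138.72814412,   60.44322696]), [np.float64(0.35791602703037945), np.float64(0.3579160270303688)])
[ 579.85595767 -258.69414641   55.5       ]
```

Call:
apply_moves([
  {"slide":[20,0,0],"roll":0,"jaw":1},
  {"slide":[18,0,0],"roll":0,"jaw":1},
  {"slide":[0,0,0],"roll":0,"jaw":1},
  {"slide":[0,0,0],"roll":0,"jaw":1},
])

```text
time: 4.23
eef_pos: [634.3, -143.4, 55.3]
eef_rot: [0.032, 0.706, -0.032, 0.707]
wrist_force: [0.1, 0.8, 0.3]
width: 85.6
```

Call:
apply_moves([
  {"slide":[0,0,0],"roll":0,"jaw":-0.3},
  {"slide":[0,0,0],"roll":0,"jaw":-0.3},
  {"slide":[0,0,0],"roll":0,"jaw":-0.3},
  {"slide":[0,0,0],"roll":0,"jaw":-0.3},
  {"slide":[0,0,0],"roll":0,"jaw":-0.3},
  {"slide":[0,0,0],"roll":0,"jaw":-0.3},
], force=30)

```text
time: 4.73
eef_pos: [633.9, -143.6, 53.9]
eef_rot: [0.032, 0.706, -0.032, 0.707]
wrist_force: [0.8, 1.1, 7.3]
width: 33.0
```

Call:
apply_moves([
  {"slide":[0,0,0],"roll":0,"jaw":-0.5},
  {"slide":[-8,0,0],"roll":0,"jaw":-0.5},
  {"slide":[-15,0,0],"roll":0,"jaw":-0.5},
  {"slide":[-25,0,0],"roll":0,"jaw":-0.5},
  {"slide":[-30,0,0],"roll":0,"jaw":-0.5},
  {"slide":[0,0,0],"roll":0,"jaw":-0.5},
  {"slide":[0,0,0],"roll":0,"jaw":-0.5},
])

```text
time: 5.32
eef_pos: [634.6, -143.9, 133.4]
eef_rot: [0.032, 0.705, -0.033, 0.708]
wrist_force: [-0.9, 0.3, -1.6]
width: 32.9
```

Run:
```python
from cell import r
from h import *
snap(r,"wrist","w6");s=r.observe();print(s["time"],s["eef_pos"],s["wrist_force"],s["width"])
```

```text
5.3667 [ 633.63247574 -143.59415191  131.92206214] [-1.01956234 -0.34333213 -1.25752125] 33.047571821246805
```

View pics/w6.png

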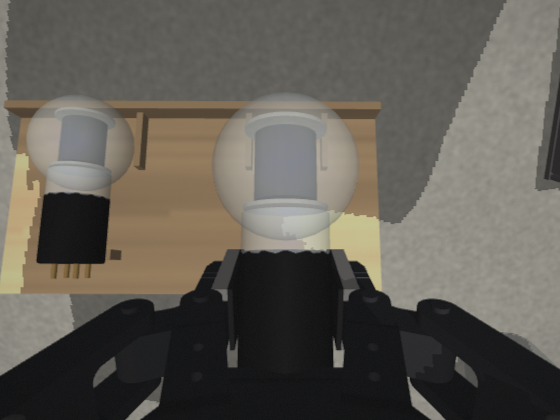

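The valve is held: width 33 mm, about 1.4 N of weight, and the globe shows at (285,167). The tool only rolls about the vertical, so I'll level the valve by pushing the globe down on bare table between the rack and the tray. The valve then pivots in the pads, well away from the 8 N nests.

Call:
apply_moves([
  {"slide":[0,32.5,-11.5],"roll":0,"jaw":-0.5},
  {"slide":[0,32.5,-11.5],"roll":0,"jaw":-0.5},
  {"slide":[0,32.5,-11.5],"roll":0,"jaw":-0.5},
  {"slide":[0,32.5,-11.5],"roll":-1.75,"jaw":-0.5},
  {"slide":[35,0,0],"roll":0,"jaw":-0.5},
  {"slide":[35,0,0],"roll":0,"jaw":-0.5},
  {"slide":[25,0,0],"roll":0,"jaw":-0.5},
  {"slide":[0,0,0],"roll":0,"jaw":-0.5},
  {"slide":[0,0,0],"roll":0,"jaw":-0.5},
])

```text
time: 6.12
eef_pos: [597.9, -9.7, 34.7]
eef_rot: [0.022, 0.708, -0.022, 0.705]
wrist_force: [-0.3, 0.9, -0.7]
width: 33.0
```

Call:
apply_moves([
  {"slide":[4,0,0],"roll":0,"jaw":-0.5},
  {"slide":[0,0,0],"roll":0,"jaw":-0.5},
  {"slide":[0,0,0],"roll":0,"jaw":-0.5},
])

```text
time: 6.37
eef_pos: [600.4, -10.1, 33.5]
eef_rot: [0.022, 0.706, -0.022, 0.707]
wrist_force: [0.0, -0.4, -1.6]
width: 33.0
```

Call:
apply_moves([
  {"slide":[4,0,0],"roll":0,"jaw":-0.5},
  {"slide":[0,0,0],"roll":0,"jaw":-0.5},
  {"slide":[0,0,0],"roll":0,"jaw":-0.5},
])

```text
time: 6.62
eef_pos: [599.7, -9.9, 28.6]
eef_rot: [0.022, 0.707, -0.022, 0.707]
wrist_force: [-0.0, -0.3, -0.7]
width: 33.1
```

Call:
apply_moves([
  {"slide":[2,0,0],"roll":0,"jaw":-0.5},
  {"slide":[0,0,0],"roll":0,"jaw":-0.5},
])

```text
time: 6.78
eef_pos: [600.3, -9.9, 26.5]
eef_rot: [0.022, 0.706, -0.022, 0.707]
wrist_force: [1.3, -0.5, 3.5]
width: 33.4
```

Call:
apply_moves([
  {"slide":[2,0,0],"roll":0,"jaw":-0.5},
  {"slide":[0,0,0],"roll":0,"jaw":-0.5},
])

```text
time: 6.95
eef_pos: [601.4, -10.0, 25.1]
eef_rot: [0.022, 0.706, -0.022, 0.708]
wrist_force: [4.7, 0.3, 9.5]
width: 33.2
```

Call:
apply_moves([
  {"slide":[2,0,0],"roll":0,"jaw":-0.5},
  {"slide":[0,0,0],"roll":0,"jaw":-0.5},
])

```text
time: 7.12
eef_pos: [602.4, -10.0, 23.5]
eef_rot: [0.022, 0.705, -0.022, 0.709]
wrist_force: [6.9, -0.4, 12.2]
width: 33.2
```

Call:
apply_moves([
  {"slide":[2,0,0.8],"roll":0,"jaw":-0.5},
  {"slide":[2,0,0.8],"roll":0,"jaw":-0.5},
  {"slide":[0,0,0],"roll":0,"jaw":-0.5},
])

```text
time: 7.37
eef_pos: [604.4, -10.2, 19.6]
eef_rot: [0.021, 0.705, -0.022, 0.709]
wrist_force: [8.4, -0.5, 11.9]
width: 33.3
```

Call:
apply_moves([
  {"slide":[2,0,0.6],"roll":0,"jaw":-0.5},
  {"slide":[2,0,0.6],"roll":0,"jaw":-0.5},
  {"slide":[0,0,0],"roll":0,"jaw":-0.5},
])

```text
time: 7.62
eef_pos: [606.1, -10.2, 15.8]
eef_rot: [0.022, 0.704, -0.022, 0.709]
wrist_force: [10.0, 0.2, 14.2]
width: 33.1
```

Run:
```python
from cell import r
from h import *
snap(r,"wrist","w7");s=r.observe();print(s["time"],s["eef_pos"],s["wrist_force"],s["width"])
snap(r,"scene","s7")
im=load("s7")["color"][:,:,::-1];u,v=proj(load("s7"),[600,-10,28]).astype(int)
cv2.imwrite("pics/c7.png",cv2.resize(im[v-50:v+50,u-70:u+70],None,fx=5,fy=5,interpolation=cv2.INTER_CUBIC))
```

```text
7.6667 [606.0604044  -10.23958439  15.86056708] [ 9.94583366 -0.53910717 13.82177084] 32.90966780781179
```

View pics/w7.png

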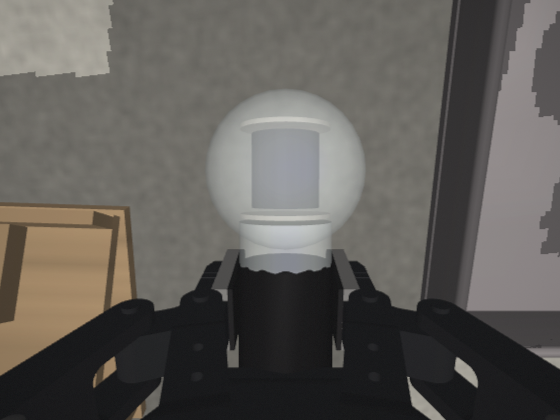

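View pics/c7.png

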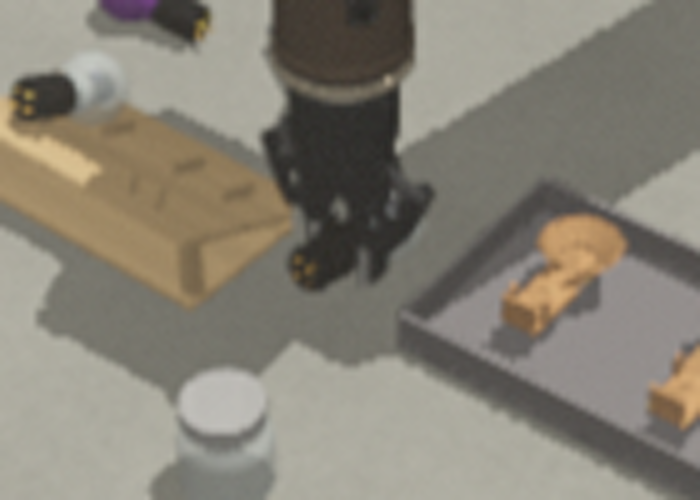

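Pivoting works: the globe's apparent radius grew from 72 to 78 px, so it is coming up relative to the fingers. Continuing.

Call:
apply_moves([
  {"slide":[2,0,0],"roll":0,"jaw":-0.5},
  {"slide":[2,0,0],"roll":0,"jaw":-0.5},
  {"slide":[0,0,0],"roll":0,"jaw":-0.5},
])

```text
time: 7.97
eef_pos: [605.7, -10.3, 11.6]
eef_rot: [0.022, 0.705, -0.022, 0.709]
wrist_force: [7.9, -0.2, 11.4]
width: 33.4
```

Call:
apply_moves([
  {"slide":[2,0,0],"roll":0,"jaw":-0.5},
  {"slide":[2,0,0],"roll":0,"jaw":-0.5},
  {"slide":[0,0,0],"roll":0,"jaw":-0.5},
])

```text
time: 8.22
eef_pos: [605.2, -10.3, 7.4]
eef_rot: [0.022, 0.705, -0.022, 0.709]
wrist_force: [6.4, -0.4, 10.6]
width: 33.3
```

Run:
```python
from cell import r
from h import *
snap(r,"wrist","w8");s=r.observe();print(s["time"],s["eef_pos"],s["wrist_force"],s["width"])
for n in ("w6","w7","w8"):
    c=load(n)
    im=c["color"]; cv2.imwrite(f"pics/g_{n}.png",cv2.resize(im[80:260,190:380,::-1],None,fx=3,fy=3))
```

```text
8.2667 [605.09117427 -10.24054429   7.43426673] [ 7.83791552 -0.35238845  9.33866609] 33.41209063065979
```

View pics/g_w8.png

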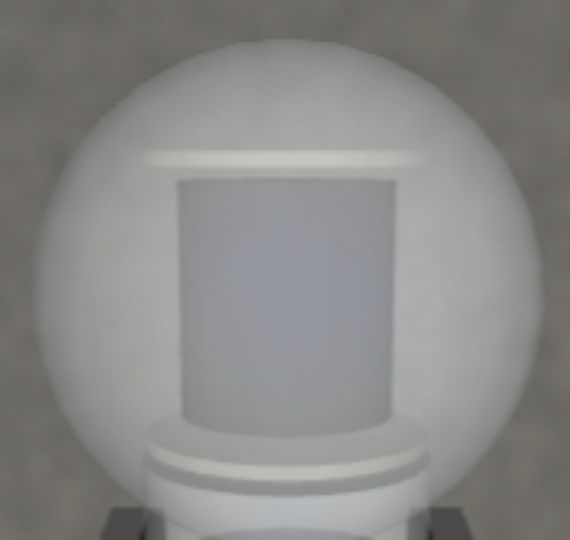

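View pics/g_w6.png

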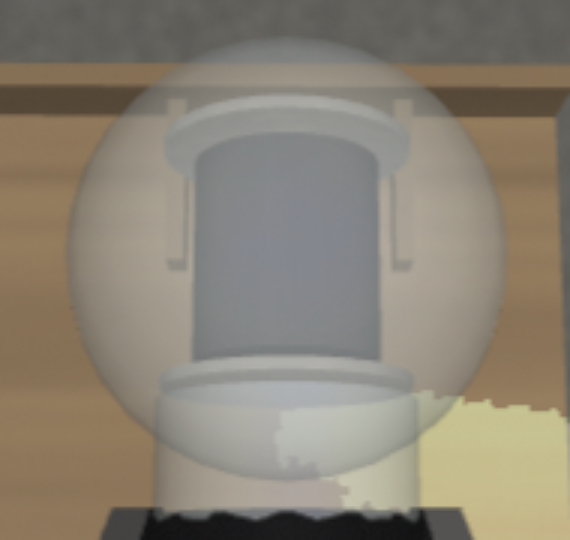

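Call:
apply_moves([
  {"slide":[-10,0,0],"roll":0,"jaw":-0.5},
  {"slide":[-30,0,0],"roll":0,"jaw":-0.5},
  {"slide":[-35,0,0],"roll":0,"jaw":-0.5},
  {"slide":[-35,0,0],"roll":0,"jaw":-0.5},
  {"slide":[0,0,0],"roll":0,"jaw":-0.5},
  {"slide":[0,0,0],"roll":0,"jaw":-0.5},
])

```text
time: 8.77
eef_pos: [603.4, -10.0, 118.6]
eef_rot: [0.022, 0.706, -0.022, 0.708]
wrist_force: [-0.6, -0.5, -1.4]
width: 33.0
```

Run:
```python
from cell import r
from h import *
snap(r,"wrist","w9");s=r.observe();print(s["time"],s["eef_pos"],s["eef_rot"],s["wrist_force"],s["width"])
c=snap(r,"scene","s9");u,v=proj(c,[600,-10,120]).astype(int);im=c["color"][:,:,::-1]
cv2.imwrite("pics/c9.png",cv2.resize(im[v-50:v+50,u-70:u+70],None,fx=5,fy=5,interpolation=cv2.INTER_CUBIC))
```

```text
8.8167 [602.3307037  -10.02555503 116.94163836] [ 0.02158291  0.70647454 -0.02161039  0.70707913] [ 0.48905907 -0.47053619 -1.62103158] 33.58066485991232
```

View pics/w9.png

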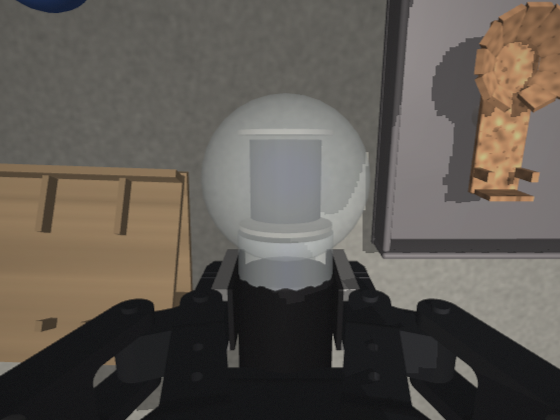

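View pics/c9.png

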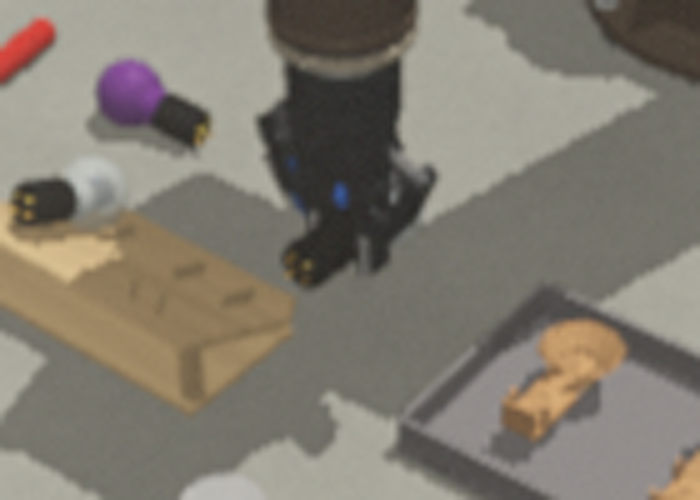

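Run:
```python
from h import *
for n in ("w6","w7","w8","w9"):
    c=load(n); g=cv2.GaussianBlur(cv2.cvtColor(c["color"],cv2.COLOR_RGB2GRAY),(3,3),0).astype(int)
    e=np.abs(cv2.Sobel(g.astype(np.float32),cv2.CV_32F,1,0,ksize=3))
    L=[];R_=[]
    for v in range(165,185,2):
        L.append(195+np.argmax(e[v,195:222]));R_.append(350+np.argmax(e[v,350:378]))
    ey=np.abs(cv2.Sobel(g.astype(np.float32),cv2.CV_32F,0,1,ksize=3)); T=[85+np.argmax(ey[85:100,u]) for u in range(278,294,3)]
    print(n,L,R_,T)
```

```text
w6 [np.int64(215), np.int64(215), np.int64(215), np.int64(215), np.int64(215), np.int64(216), np.int64(216), np.int64(216), np.int64(216), np.int64(218)] [np.int64(377), np.int64(377), np.int64(377), np.int64(377), np.int64(377), np.int64(377), np.int64(377), np.int64(377), np.int64(377), np.int64(377)] [np.int64(93), np.int64(93), np.int64(92), np.int64(92), np.int64(93), np.int64(93)]
w7 [np.int64(207), np.int64(207), np.int64(207), np.int64(206), np.int64(207), np.int64(207), np.int64(207), np.int64(208), np.int64(208), np.int64(208)] [np.int64(364), np.int64(364), np.int64(365), np.int64(365), np.int64(364), np.int64(364), np.int64(364), np.int64(364), np.int64(363), np.int64(363)] [np.int64(90), np.int64(89), np.int64(89), np.int64(89), np.int64(89), np.int64(90)]
w8 [np.int64(202), np.int64(202), np.int64(202), np.int64(203), np.int64(202), np.int64(202), np.int64(202), np.int64(202), np.int64(202), np.int64(202)] [np.int64(369), np.int64(369), np.int64(370), np.int64(369), np.int64(370), np.int64(370), np.int64(370), np.int64(370), np.int64(370), np.int64(370)] [np.int64(93), np.int64(93), np.int64(93), np.int64(93), np.int64(93), np.int64(93)]
w9 [np.int64(203), np.int64(203), np.int64(203), np.int64(203), np.int64(203), np.int64(203), np.int64(202), np.int64(202), np.int64(202), np.int64(203)] [np.int64(375), np.int64(375), np.int64(375), np.int64(375), np.int64(375), np.int64(375), np.int64(374), np.int64(374), np.int64(374), np.int64(374)] [np.int64(94), np.int64(93), np.int64(93), np.int64(93), np.int64(93), np.int64(94)]
```

Level within about 2°: the globe sits about 20 mm above the TCP, and the wrist view shows it at (286,178) with radius 83.5 px. Moving over the long nest.

Call:
apply_moves([
  {"slide":[0,37.6,-6.4],"roll":0,"jaw":-0.5},
  {"slide":[0,37.6,-6.4],"roll":0,"jaw":-0.5},
  {"slide":[0,37.6,-6.4],"roll":0,"jaw":-0.5},
  {"slide":[0,37.6,-6.4],"roll":0,"jaw":-0.5},
  {"slide":[0,37.6,-6.4],"roll":0,"jaw":-0.5},
  {"slide":[0,37.6,-6.4],"roll":0,"jaw":-0.5},
  {"slide":[0,37.6,-6.4],"roll":0,"jaw":-0.5},
  {"slide":[0,0,0],"roll":0,"jaw":-0.5},
  {"slide":[0,0,0],"roll":0,"jaw":-0.5},
  {"slide":[0,0,0],"roll":0,"jaw":-0.5},
])

```text
time: 9.7
eef_pos: [572.7, 255.0, 114.8]
eef_rot: [0.021, 0.708, -0.022, 0.706]
wrist_force: [0.3, 0.7, -1.1]
width: 33.1
```

Run:
```python
from cell import r
from h import *
snap(r,"wrist","w10");s=r.observe();print(s["time"],s["eef_pos"],s["eef_rot"],s["wrist_force"],s["width"])
```

```text
9.75 [573.01393858 254.43324619 115.11498298] [ 0.02128726  0.7075152  -0.02205809  0.70603296] [ 0.36625314 -0.08664503 -1.2565151 ] 33.198753413220864
```

View pics/w10.png

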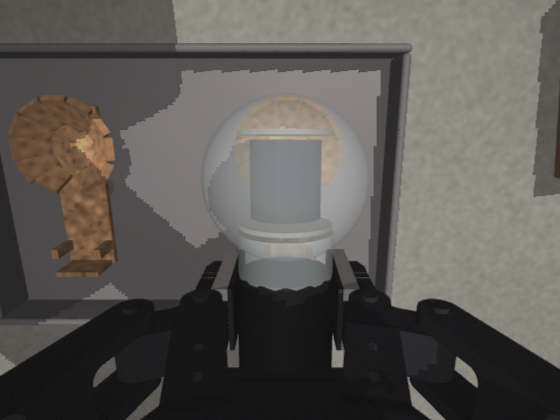

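Run:
```python
from h import *
w=load("w10");print(w["extrinsics"][:3,3])
a=cv2.resize(w["color"][80:200,190:390,::-1],None,fx=4,fy=4,interpolation=cv2.INTER_CUBIC);cv2.imwrite("pics/c10.png",a)
for z in (45,50,55,60): print(z,onz(w,288.5,148,z).round(1))
print(cross([ray(w,288.5,148),ray(load("w2"),365.4,214.4)]))
# globe
for D in (125,128): 
    o,d=ray(w,286,178); print(o+d*D)
```

```text
[507.55098682 259.67025808 256.36043015]
45 [530.5 259.8  45. ]
50 [529.9 259.8  50. ]
55 [529.4 259.8  55. ]
60 [528.8 259.8  60. ]
(array([530.10943873, 259.58966512,  50.03947136]), [np.float64(0.2530973973006429), np.float64(0.25309739730065667)])
[530.84631154 258.31624046 133.55776535]
[531.40539934 258.28374404 130.61050139]
```

View pics/c10.png

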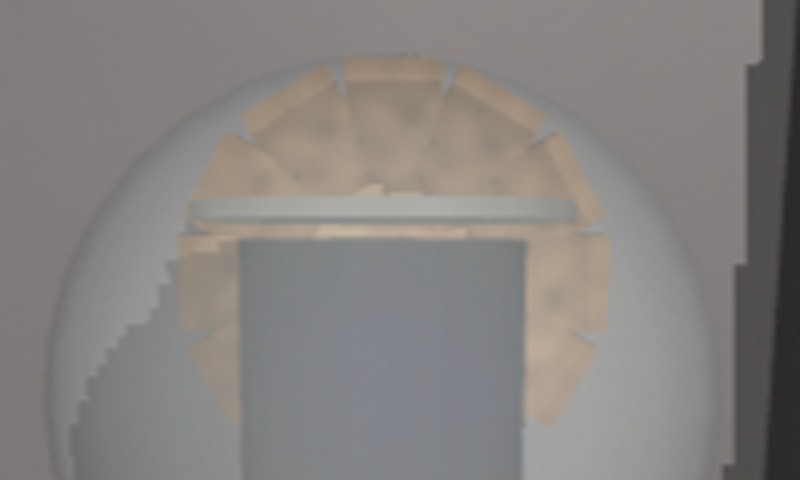

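The ring shows through the glass at (288.5,150.5), about 530–531, 260 at z near 50–55. The globe is at (531,258). I'll correct y by +1.3 and go down.

Call:
apply_moves([
  {"slide":[16,1.3,0],"roll":0,"jaw":-0.5},
  {"slide":[16,0,0],"roll":0,"jaw":-0.5},
  {"slide":[12,0,0],"roll":0,"jaw":-0.5},
  {"slide":[6,0,0],"roll":0,"jaw":-0.5},
  {"slide":[0,0,0],"roll":0,"jaw":-0.5},
  {"slide":[0,0,0],"roll":0,"jaw":-0.5},
])

```text
time: 10.25
eef_pos: [573.8, 256.1, 66.2]
eef_rot: [0.022, 0.707, -0.022, 0.707]
wrist_force: [0.4, 0.3, -1.5]
width: 33.1
```

Call:
apply_moves([
  {"slide":[2,0,0],"roll":0,"jaw":-0.5},
  {"slide":[2,0,0],"roll":0,"jaw":-0.5},
  {"slide":[0,0,0],"roll":0,"jaw":-0.5},
])

```text
time: 10.5
eef_pos: [574.0, 256.8, 62.5]
eef_rot: [0.022, 0.707, -0.022, 0.707]
wrist_force: [-0.0, 0.1, -1.4]
width: 33.3
```

Call:
apply_moves([
  {"slide":[2,0,0],"roll":0,"jaw":-0.5},
  {"slide":[0,0,0],"roll":0,"jaw":-0.5},
])

```text
time: 10.67
eef_pos: [573.8, 256.8, 60.3]
eef_rot: [0.022, 0.707, -0.022, 0.707]
wrist_force: [-0.2, 1.1, -1.1]
width: 33.1
```

Call:
apply_moves([
  {"slide":[2,0,0],"roll":0,"jaw":-0.5},
  {"slide":[0,0,0],"roll":0,"jaw":-0.5},
])

```text
time: 10.83
eef_pos: [573.7, 256.7, 58.1]
eef_rot: [0.022, 0.707, -0.022, 0.707]
wrist_force: [-0.2, -0.1, -0.7]
width: 33.1
```

Call:
apply_moves([
  {"slide":[2,0,0],"roll":0,"jaw":-0.5},
  {"slide":[0,0,0],"roll":0,"jaw":-0.5},
])

```text
time: 11.0
eef_pos: [573.6, 256.7, 56.0]
eef_rot: [0.022, 0.707, -0.022, 0.707]
wrist_force: [-1.1, 0.6, -0.6]
width: 33.0
```

Call:
apply_moves([
  {"slide":[2,0,0],"roll":0,"jaw":-0.5},
  {"slide":[0,0,0],"roll":0,"jaw":-0.5},
])

```text
time: 11.17
eef_pos: [573.7, 256.7, 54.0]
eef_rot: [0.022, 0.707, -0.022, 0.707]
wrist_force: [-0.3, 0.5, -1.8]
width: 33.1
```

Call:
apply_moves([
  {"slide":[2,0,0],"roll":0,"jaw":-0.5},
  {"slide":[0,0,0],"roll":0,"jaw":-0.5},
])

```text
time: 11.33
eef_pos: [573.7, 256.7, 51.9]
eef_rot: [0.022, 0.707, -0.022, 0.707]
wrist_force: [-0.5, -0.7, -0.5]
width: 33.3
```

Call:
apply_moves([
  {"slide":[1.5,0,0],"roll":0,"jaw":-0.5},
  {"slide":[0,0,0],"roll":0,"jaw":-0.5},
])

```text
time: 11.5
eef_pos: [573.7, 256.7, 50.5]
eef_rot: [0.022, 0.707, -0.022, 0.707]
wrist_force: [-0.5, -0.7, -1.5]
width: 33.1
```

Run:
```python
from cell import r
from h import *
snap(r,"wrist","w11");s=r.observe();print(s["time"],s["eef_pos"],s["wrist_force"],s["torque"])
```

```text
11.55 [573.77413168 256.67154178  50.65375678] [ 0.3542451  -0.71191069 -1.63197572] [0.02633077 0.01235976 0.02964998]
```

View pics/w11.png

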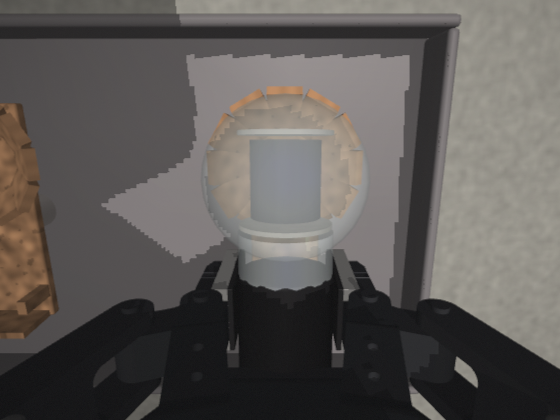

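Well aligned: the ring is centred at u≈284 and the globe at u≈285.5. Still not touching, so I keep feeling down.

Call:
apply_moves([
  {"slide":[1.5,0,0],"roll":0,"jaw":-0.5},
  {"slide":[0,0,0],"roll":0,"jaw":-0.5},
])

```text
time: 11.72
eef_pos: [573.8, 256.7, 49.1]
eef_rot: [0.022, 0.707, -0.022, 0.707]
wrist_force: [-0.2, 0.3, -0.6]
width: 33.2
```

Call:
apply_moves([
  {"slide":[1.5,0,0],"roll":0,"jaw":-0.5},
  {"slide":[0,0,0],"roll":0,"jaw":-0.5},
])

```text
time: 11.88
eef_pos: [573.7, 256.7, 47.6]
eef_rot: [0.022, 0.707, -0.022, 0.707]
wrist_force: [0.3, -0.3, 0.1]
width: 33.3
```

Call:
apply_moves([
  {"slide":[1.5,0,0],"roll":0,"jaw":-0.5},
  {"slide":[0,0,0],"roll":0,"jaw":-0.5},
])

```text
time: 12.05
eef_pos: [573.8, 256.7, 46.2]
eef_rot: [0.022, 0.707, -0.022, 0.707]
wrist_force: [-0.8, -1.1, 2.8]
width: 33.4
```

Call:
apply_moves([
  {"slide":[0,0,0],"roll":0,"jaw":-0.5},
])

```text
time: 12.13
eef_pos: [573.8, 256.6, 46.3]
eef_rot: [0.022, 0.707, -0.022, 0.707]
wrist_force: [-0.9, -1.0, 1.7]
width: 32.9
```

Call:
apply_moves([
  {"slide":[0,0,0],"roll":0,"jaw":-0.5},
])

```text
time: 12.22
eef_pos: [573.8, 256.7, 46.4]
eef_rot: [0.022, 0.707, -0.022, 0.707]
wrist_force: [-1.7, -1.3, 2.0]
width: 33.3
```

Run:
```python
from cell import r
from h import *
snap(r,"wrist","w12");s=r.observe();print(s["time"],s["eef_pos"],s["wrist_force"],s["torque"])
c=snap(r,"scene","s12");u,v=proj(c,[574,257,60]).astype(int);im=c["color"][:,:,::-1]
cv2.imwrite("pics/c12.png",cv2.resize(im[v-35:v+35,u-50:u+50],None,fx=7,fy=7,interpolation=cv2.INTER_CUBIC))
```

```text
12.2667 [573.75728327 256.6544627   46.33453947] [-1.54681759 -1.4247274   1.78045189] [-0.17191288  0.24136457  0.04424679]
```

View pics/w12.png

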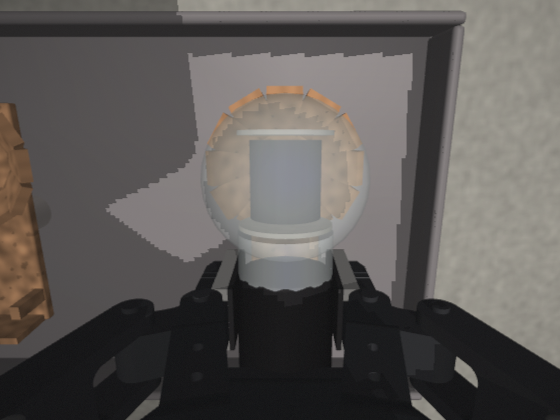

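View pics/c12.png

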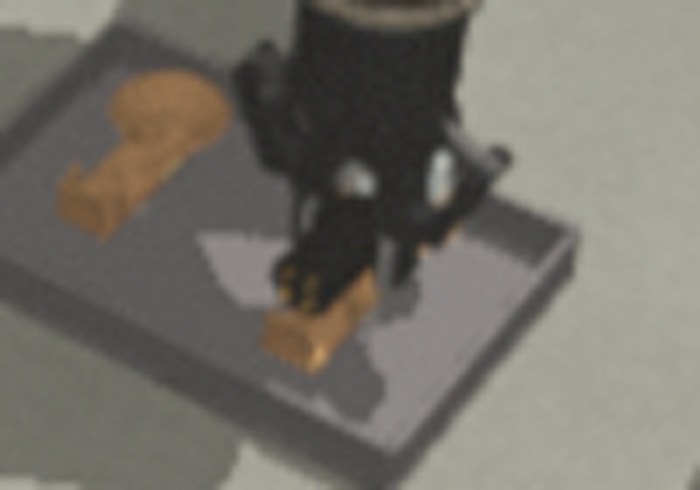

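Touch felt at TCP z≈48.7, and the nest now carries about 3 N of contact. The moment suggests load on both globe and saddle. I'll relieve the side load slightly, cut the grip to 20 N, and then open gently.

Call:
apply_moves([
  {"slide":[0,-0.8,-0.8],"roll":0,"jaw":-0.5},
  {"slide":[0,0,0],"roll":0,"jaw":-0.5},
  {"slide":[0,0,0],"roll":0,"jaw":-0.5},
], force=20)

```text
time: 12.57
eef_pos: [573.1, 256.1, 46.4]
eef_rot: [0.022, 0.707, -0.022, 0.707]
wrist_force: [-0.0, 1.0, 1.5]
width: 33.1
```

Run:
```python
from cell import r
from h import *
s=r.observe();print(s["time"],s["eef_pos"],s["wrist_force"],s["torque"],s["width"])
```

```text
12.5667 [573.05844218 256.11611128  46.37567937] [-0.01983714  1.0420858   1.53321657] [ 0.17228486  0.15907182 -0.04255251] 33.056980818479595
```

Run:
```python
from h import *
c=load("s12");u,v=proj(c,[574,257,60]).astype(int);print(u,v)
p=np.array([u-50+300/7,v-35+287/7]);print("pins px",p)
# direct mask of brass pins near
im=c["color"];h=cv2.cvtColor(im,cv2.COLOR_RGB2HSV)
ex=np.array([.9982,-.0602])
g=np.array([529.6,258.6])
for tilt in (-3,0,3,6,9):
    t=np.radians(tilt); L=99
    q=np.r_[g+L*np.cos(t)*ex,66.5+L*np.sin(t)]; print(tilt,proj(c,q).round(2))
cv2.imwrite("pics/c12b.png",cv2.resize(im[v-10:v+20,u-20:u+20,::-1],None,fx=18,fy=18,interpolation=cv2.INTER_CUBIC)); print("crop origin",u-20,v-10)
# calibrate scene camera with tray corner
for P in ([558.5+90*.9982+135*.0602,192.1-90*.0602+135*.9982,34],[558.5+90*.9982-135*.0602,192.1-90*.0602-135*.9982,34]): print(proj(c,P))
```

```text
342 240
pins px [334.85714286 246.        ]
-3 [333.79 249.24]
0 [333.88 248.12]
3 [334.02 246.95]
6 [334.2  245.72]
9 [334.43 244.45]
crop origin 322 230
[348.43181751 269.34726698]
[279.12578619 234.04105476]
```

View pics/c12b.png

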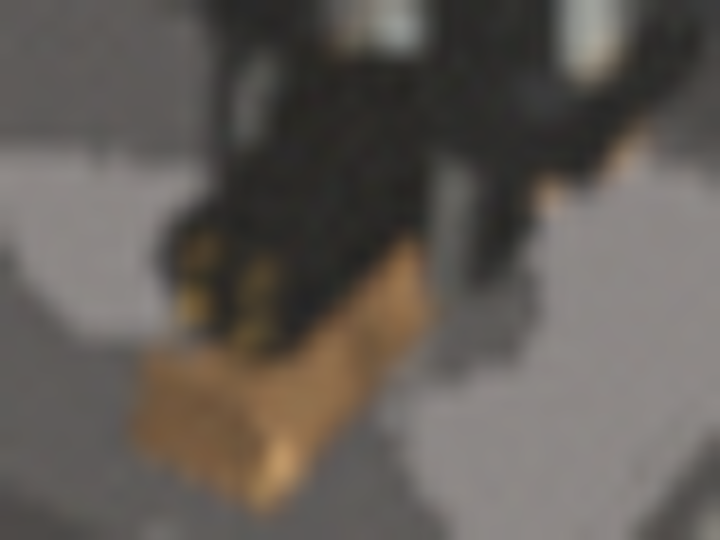

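View pics/s12.png

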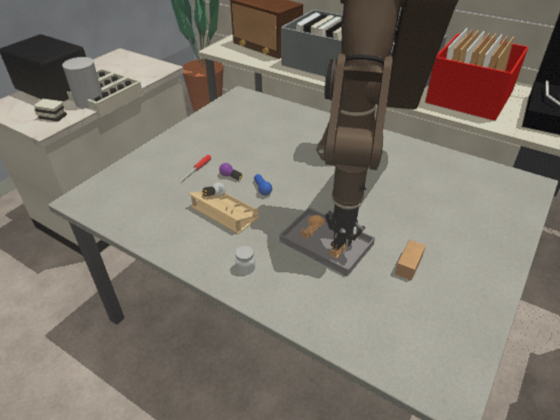

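The check disagrees with "level". The pins sit about 2.5 px higher in the scene view than a level valve would give, so the base is about 5° up and not yet in its saddle, with the load on the globe only. I won't let go. I'll lift and level it 4–5 mm more on free table beyond the tray.

Call:
apply_moves([
  {"slide":[-10,0,0],"roll":0,"jaw":-0.5},
  {"slide":[-30,0,0],"roll":0,"jaw":-0.5},
  {"slide":[-30,0,0],"roll":0,"jaw":-0.5},
  {"slide":[0,0,40],"roll":0,"jaw":-0.5},
  {"slide":[0,0,40],"roll":0,"jaw":-0.5},
  {"slide":[0,0,40],"roll":0,"jaw":-0.5},
  {"slide":[0,0,40],"roll":0,"jaw":-0.5},
  {"slide":[35,0,0],"roll":0,"jaw":-0.5},
  {"slide":[35,0,0],"roll":0,"jaw":-0.5},
  {"slide":[20,0,0],"roll":0,"jaw":-0.5},
])

```text
time: 13.4
eef_pos: [731.6, 245.3, 23.1]
eef_rot: [0.021, 0.708, -0.022, 0.706]
wrist_force: [-1.3, -0.1, -1.1]
width: 33.1
```

Call:
apply_moves([
  {"slide":[8,0,0],"roll":0,"jaw":-0.5},
  {"slide":[0,0,0],"roll":0,"jaw":-0.5},
  {"slide":[0,0,0],"roll":0,"jaw":-0.5},
])

```text
time: 13.65
eef_pos: [733.1, 246.4, 19.4]
eef_rot: [0.022, 0.707, -0.022, 0.707]
wrist_force: [1.5, 0.4, -0.9]
width: 33.1
```

Call:
apply_moves([
  {"slide":[5,0,0],"roll":0,"jaw":-0.5},
  {"slide":[3,0,0],"roll":0,"jaw":-0.5},
  {"slide":[0,0,0],"roll":0,"jaw":-0.5},
  {"slide":[0,0,0],"roll":0,"jaw":-0.5},
])

```text
time: 13.98
eef_pos: [732.9, 246.3, 11.0]
eef_rot: [0.022, 0.707, -0.022, 0.707]
wrist_force: [-0.2, -0.6, -1.1]
width: 33.1
```

Call:
apply_moves([
  {"slide":[2,0,0],"roll":0,"jaw":-0.5},
  {"slide":[0,0,0],"roll":0,"jaw":-0.5},
])

```text
time: 14.15
eef_pos: [732.8, 246.2, 8.4]
eef_rot: [0.022, 0.707, -0.022, 0.707]
wrist_force: [1.3, -0.0, 0.5]
width: 33.0
```

Call:
apply_moves([
  {"slide":[2,0,0],"roll":0,"jaw":-0.5},
  {"slide":[0,0,0],"roll":0,"jaw":-0.5},
])

```text
time: 14.32
eef_pos: [733.7, 246.3, 6.9]
eef_rot: [0.022, 0.706, -0.021, 0.707]
wrist_force: [2.1, 0.2, 5.3]
width: 33.4
```

Call:
apply_moves([
  {"slide":[2,0,0],"roll":0,"jaw":-0.5},
  {"slide":[0,0,0],"roll":0,"jaw":-0.5},
])

```text
time: 14.48
eef_pos: [734.4, 246.3, 5.4]
eef_rot: [0.022, 0.706, -0.021, 0.708]
wrist_force: [3.1, -0.8, 7.5]
width: 33.4
```

Call:
apply_moves([
  {"slide":[2,0,0],"roll":0,"jaw":-0.5},
  {"slide":[0,0,0],"roll":0,"jaw":-0.5},
])

```text
time: 14.65
eef_pos: [734.9, 246.4, 3.7]
eef_rot: [0.022, 0.705, -0.021, 0.708]
wrist_force: [5.9, -0.8, 9.2]
width: 33.3
```

Run:
```python
from cell import r
from h import *
s=r.observe();print(s["time"],s["eef_pos"],s["wrist_force"],s["torque"],s["width"])
c=snap(r,"scene","s13");u,v=proj(c,[734,246,25]).astype(int);im=c["color"]
cv2.imwrite("pics/c13.png",cv2.resize(im[v-30:v+30,u-35:u+35,::-1],None,fx=10,fy=10,interpolation=cv2.INTER_CUBIC)); print("crop origin",u-35,v-30)
```

```text
14.65 [734.89141505 246.43619002   3.70043848] [ 5.88822565 -0.75459014  9.21806349] [-0.09201385 -0.54931511  0.03202144] 33.33336223918486
crop origin 279 247
```

View pics/c13.png

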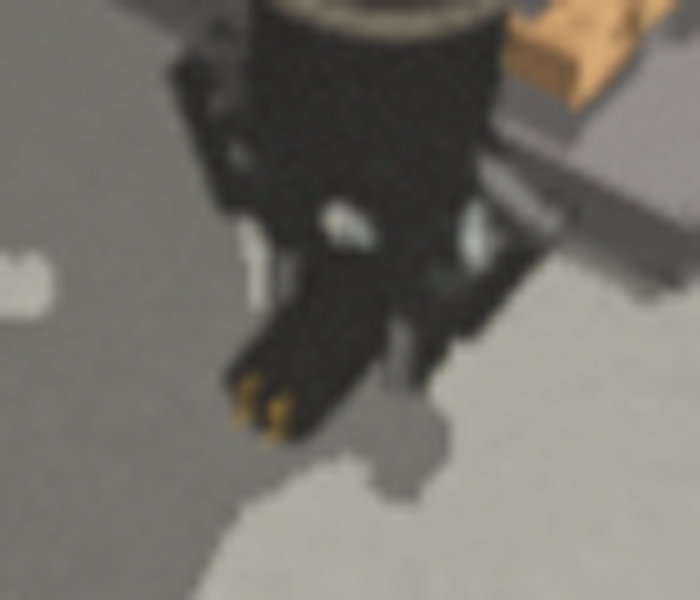

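Run:
```python
from h import *
c=load("s13");ex=np.array([.9982,-.0602])
g=np.array([734.9,246.4])-44*ex+np.array([0,1])
for t in (-3,0,3,6):
    a=np.radians(t);print(t,proj(c,np.r_[g+97*np.cos(a)*ex,28+97*np.sin(a)]).round(2))
# hook check: pins line when z=28 directly: intersect ray at plane along axis
```

```text
-3 [305.62 288.73]
0 [305.65 287.68]
3 [305.73 286.56]
6 [305.85 285.39]
```

Call:
apply_moves([
  {"slide":[1.5,0,0],"roll":0,"jaw":-0.5},
  {"slide":[0,0,0],"roll":0,"jaw":-0.5},
])

```text
time: 14.87
eef_pos: [735.1, 246.5, 2.4]
eef_rot: [0.022, 0.705, -0.021, 0.708]
wrist_force: [6.6, -0.9, 9.5]
width: 33.0
```

Call:
apply_moves([
  {"slide":[0.7,0,0],"roll":0,"jaw":-0.5},
  {"slide":[0,0,0],"roll":0,"jaw":-0.5},
])

```text
time: 15.03
eef_pos: [735.2, 246.5, 1.8]
eef_rot: [0.022, 0.705, -0.021, 0.708]
wrist_force: [7.1, -0.4, 8.9]
width: 32.8
```

Call:
apply_moves([
  {"slide":[-10,0,0],"roll":0,"jaw":-0.5},
  {"slide":[-30,0,0],"roll":0,"jaw":-0.5},
  {"slide":[-35,0,0],"roll":0,"jaw":-0.5},
  {"slide":[-35,0,0],"roll":0,"jaw":-0.5},
  {"slide":[0,0,0],"roll":0,"jaw":-0.5},
  {"slide":[0,0,0],"roll":0,"jaw":-0.5},
])

```text
time: 15.53
eef_pos: [734.1, 246.7, 113.3]
eef_rot: [0.022, 0.705, -0.021, 0.708]
wrist_force: [-0.6, -0.1, -2.7]
width: 33.1
```

Run:
```python
from cell import r
from h import *
s=r.observe();print(s["time"],s["eef_pos"],s["wrist_force"],s["torque"],s["width"])
c=snap(r,"wrist","w14")
g=cv2.GaussianBlur(cv2.cvtColor(c["color"],cv2.COLOR_RGB2GRAY),(3,3),0)
cv2.imwrite("pics/c14.png",cv2.resize(c["color"][80:260,190:380,::-1],None,fx=3,fy=3))
```

```text
15.5333 [734.05995299 246.68267858 113.26330388] [-0.56823566 -0.14674663 -2.70249386] [ 0.02829071  0.01573642 -0.01364926] 33.1091615350112
```

View pics/c14.png

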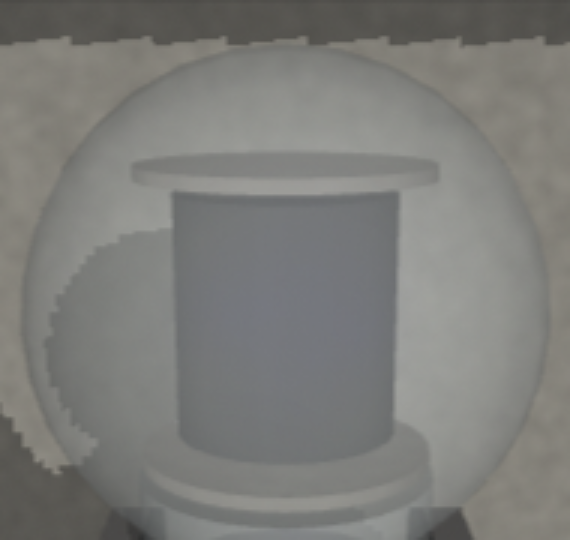

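Call:
apply_moves([
  {"slide":[0,0,-40.3],"roll":0,"jaw":-0.5},
  {"slide":[0,0,-40.3],"roll":0,"jaw":-0.5},
  {"slide":[0,0,-40.3],"roll":0,"jaw":-0.5},
  {"slide":[0,0,-40.2],"roll":0,"jaw":-0.5},
  {"slide":[0,0,0],"roll":0,"jaw":-0.5},
  {"slide":[0,0,0],"roll":0,"jaw":-0.5},
  {"slide":[0,0,0],"roll":0,"jaw":-0.5},
])

```text
time: 16.17
eef_pos: [571.6, 256.1, 109.5]
eef_rot: [0.021, 0.707, -0.022, 0.707]
wrist_force: [0.6, 0.6, -1.1]
width: 33.0
```

Run:
```python
from cell import r
from h import *
s=r.observe();print(s["time"],s["eef_pos"],s["wrist_force"],s["torque"],s["width"])
c=snap(r,"wrist","w15")
EX=np.array([.9982,-.0602])
c=snap(r,"scene","s15");u,v=proj(c,[574,257,125]).astype(int);im=c["color"]
cv2.imwrite("pics/c15.png",cv2.resize(im[v-30:v+30,u-35:u+35,::-1],None,fx=10,fy=10,interpolation=cv2.INTER_CUBIC)); print("crop origin",u-35,v-30)
p=s["eef_pos"];g=p[:2]-42*EX+[0,1]
for t in (-6,-3,0,3,6):
    a=np.radians(t);print(t,proj(c,np.r_[p[:2]+55*np.cos(a)*EX,p[2]+24+55*np.sin(a)]).round(2))
```

```text
16.1667 [571.61269557 256.09664666 109.45467814] [ 0.57692557  0.55362779 -1.07943372] [-0.0268926  -0.01432964 -0.03257543] 32.99935932663304
crop origin 309 195
-6 [335.68 233.82]
-3 [335.71 233.19]
0 [335.76 232.53]
3 [335.85 231.83]
6 [335.95 231.12]
```

View pics/c15.png

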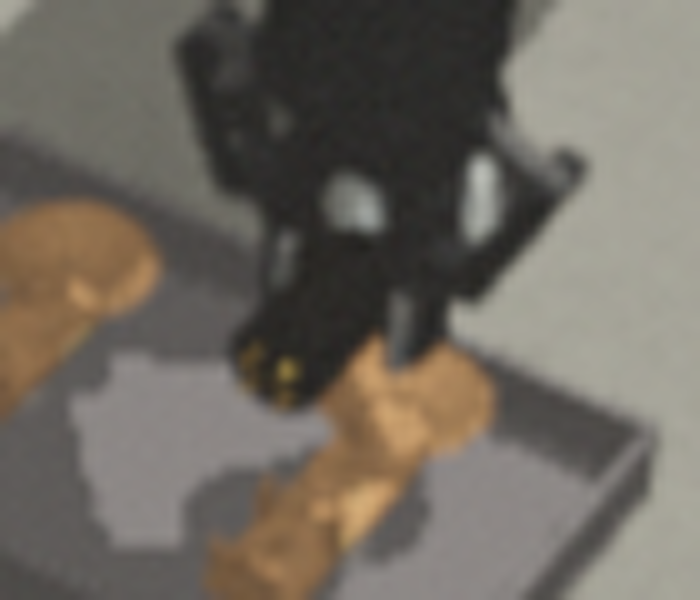

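View pics/w15.png

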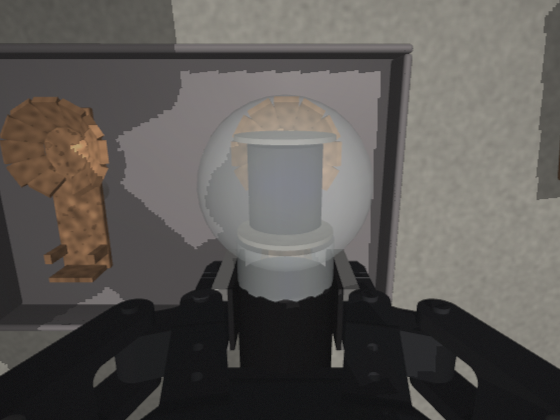

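Level now by the pin check (about 1–2°), and the ring and globe are both at u≈286. Descending and feeling again.

Call:
apply_moves([
  {"slide":[16,0.2,1.6],"roll":0,"jaw":-0.5},
  {"slide":[18,0,0],"roll":0,"jaw":-0.5},
  {"slide":[14,0,0],"roll":0,"jaw":-0.5},
  {"slide":[8,0,0],"roll":0,"jaw":-0.5},
  {"slide":[2,0,0],"roll":0,"jaw":-0.5},
  {"slide":[0,0,0],"roll":0,"jaw":-0.5},
  {"slide":[0,0,0],"roll":0,"jaw":-0.5},
])

```text
time: 16.85
eef_pos: [574.1, 256.2, 52.5]
eef_rot: [0.022, 0.707, -0.022, 0.707]
wrist_force: [0.6, -0.7, -1.4]
width: 33.2
```

Call:
apply_moves([
  {"slide":[2,0,0],"roll":0,"jaw":-0.5},
  {"slide":[0,0,0],"roll":0,"jaw":-0.5},
])

```text
time: 17.02
eef_pos: [573.9, 256.3, 50.6]
eef_rot: [0.022, 0.706, -0.021, 0.707]
wrist_force: [-0.6, 0.1, -1.4]
width: 33.4
```

Call:
apply_moves([
  {"slide":[2,0,0],"roll":0,"jaw":-0.5},
  {"slide":[0,0,0],"roll":0,"jaw":-0.5},
])

```text
time: 17.18
eef_pos: [573.5, 256.2, 48.2]
eef_rot: [0.022, 0.707, -0.022, 0.707]
wrist_force: [-0.2, 0.1, -0.7]
width: 33.1
```

Call:
apply_moves([
  {"slide":[1.5,0,0],"roll":0,"jaw":-0.5},
  {"slide":[0,0,0],"roll":0,"jaw":-0.5},
])

```text
time: 17.35
eef_pos: [573.4, 256.1, 46.5]
eef_rot: [0.022, 0.707, -0.022, 0.707]
wrist_force: [0.9, 0.3, -1.2]
width: 32.6
```

Call:
apply_moves([
  {"slide":[1.5,0,0],"roll":0,"jaw":-0.5},
  {"slide":[0,0,0],"roll":0,"jaw":-0.5},
])

```text
time: 17.52
eef_pos: [573.4, 256.1, 44.9]
eef_rot: [0.022, 0.707, -0.022, 0.707]
wrist_force: [-0.5, -0.9, -0.3]
width: 32.8
```

Call:
apply_moves([
  {"slide":[1.5,0,0],"roll":0,"jaw":-0.5},
  {"slide":[0,0,0],"roll":0,"jaw":-0.5},
])

```text
time: 17.68
eef_pos: [573.4, 256.1, 43.4]
eef_rot: [0.022, 0.707, -0.022, 0.707]
wrist_force: [0.0, 0.7, -0.1]
width: 33.0
```

Run:
```python
from cell import r
s=r.observe();print(s["time"],s["eef_pos"],s["wrist_force"],s["torque"],s["width"])
```

```text
17.6833 [573.42349801 256.14310653  43.40727674] [ 0.00474348  0.71566794 -0.11715291] [ 0.13737836  0.11300328 -0.03754552] 32.97590809605291
```

Call:
apply_moves([
  {"slide":[1,0,0],"roll":0,"jaw":-0.5},
  {"slide":[0,0,0],"roll":0,"jaw":-0.5},
  {"slide":[0,0,0],"roll":0,"jaw":-0.5},
])

```text
time: 17.93
eef_pos: [573.5, 256.2, 42.6]
eef_rot: [0.022, 0.707, -0.022, 0.707]
wrist_force: [-0.1, 0.4, 0.5]
width: 33.3
```

Run:
```python
from cell import r
from h import *
s=r.observe();print(s["time"],s["eef_pos"],s["wrist_force"],s["torque"],s["width"])
c=snap(r,"scene","s16");s=r.observe();print(s["wrist_force"],s["torque"]);u,v=proj(c,[610,255,65]).astype(int);im=c["color"]
cv2.imwrite("pics/c16.png",cv2.resize(im[v-30:v+30,u-35:u+35,::-1],None,fx=10,fy=10,interpolation=cv2.INTER_CUBIC)); print("crop origin",u-35,v-30)
```

```text
17.9333 [573.53192563 256.16785919  42.61763819] [-0.09489686  0.44480086  0.50429088] [ 0.0317971   0.07568409 -0.05300668] 33.25874496988903
[-0.28617215  1.26194452  0.69944531] [ 0.09275587  0.16869456 -0.00522019]
crop origin 302 215
```

View pics/c16.png

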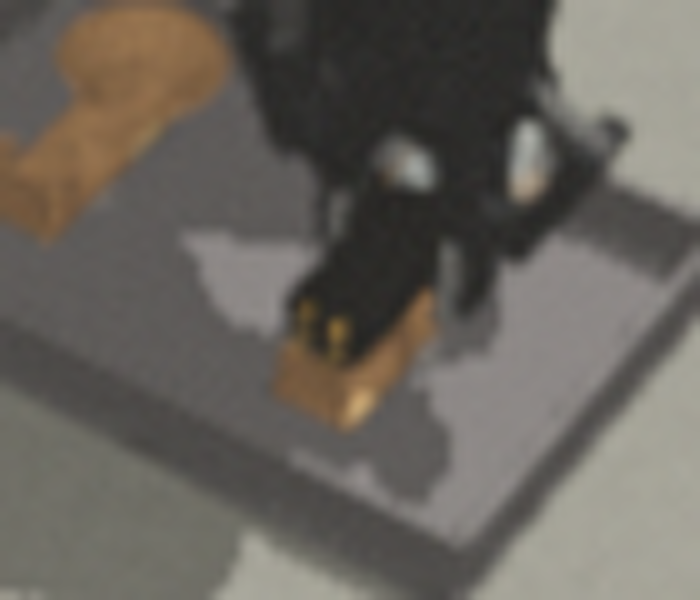

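The base end is now down behind the stop (pins at about (334,247)), and contact is about 2 N. Opening the jaws in small steps.

Call:
apply_moves([
  {"slide":[0.5,0,0],"roll":0,"jaw":-0.26},
  {"slide":[0,0,0],"roll":0,"jaw":-0.24},
  {"slide":[0,0,0],"roll":0,"jaw":-0.23},
  {"slide":[0,0,0],"roll":0,"jaw":-0.22},
])

```text
time: 18.32
eef_pos: [573.5, 256.1, 42.1]
eef_rot: [0.022, 0.707, -0.022, 0.707]
wrist_force: [-0.8, 0.8, 2.0]
width: 33.5
```

Call:
apply_moves([
  {"slide":[0,0,0],"roll":0,"jaw":-0.215},
  {"slide":[0,0,0],"roll":0,"jaw":-0.21},
])

```text
time: 18.48
eef_pos: [573.5, 256.2, 42.1]
eef_rot: [0.022, 0.707, -0.022, 0.707]
wrist_force: [-0.1, 0.9, 0.8]
width: 33.6
```

Call:
apply_moves([
  {"slide":[0,0,0],"roll":0,"jaw":-0.205},
  {"slide":[0,0,0],"roll":0,"jaw":-0.2},
])

```text
time: 18.65
eef_pos: [573.6, 256.2, 42.1]
eef_rot: [0.022, 0.707, -0.022, 0.707]
wrist_force: [0.6, 0.9, 0.1]
width: 34.4
```

Call:
apply_moves([
  {"slide":[0,0,0],"roll":0,"jaw":-0.19},
  {"slide":[0,0,0],"roll":0,"jaw":-0.17},
  {"slide":[0,0,0],"roll":0,"jaw":-0.14},
  {"slide":[0,0,0],"roll":0,"jaw":-0.1},
])

```text
time: 18.98
eef_pos: [573.4, 256.1, 42.0]
eef_rot: [0.022, 0.707, -0.022, 0.707]
wrist_force: [-0.1, 0.1, -0.1]
width: 38.4
```

Run:
```python
from cell import r
from h import *
c=snap(r,"wrist","w17")
c=snap(r,"scene","s17");s=r.observe();print(s["time"],s["wrist_force"],s["torque"],s["width"]);u,v=proj(c,[610,255,65]).astype(int);im=c["color"]
cv2.imwrite("pics/c17.png",cv2.resize(im[v-30:v+30,u-35:u+35,::-1],None,fx=10,fy=10,interpolation=cv2.INTER_CUBIC)); print("crop origin",u-35,v-30)
```

```text
19.0833 [ 0.04209985  0.16824089 -0.6573344 ] [-0.00210433 -0.01523787  0.03323538] 38.38948555497536
crop origin 302 215
```

View pics/c17.png

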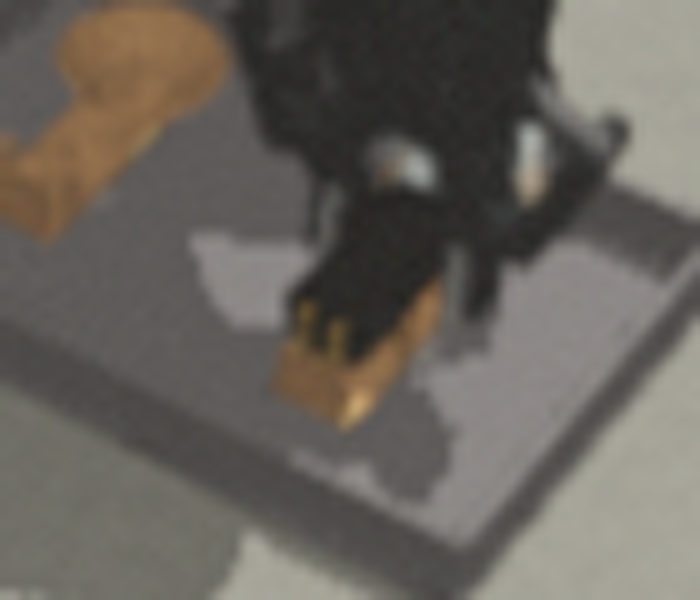

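View pics/w17.png

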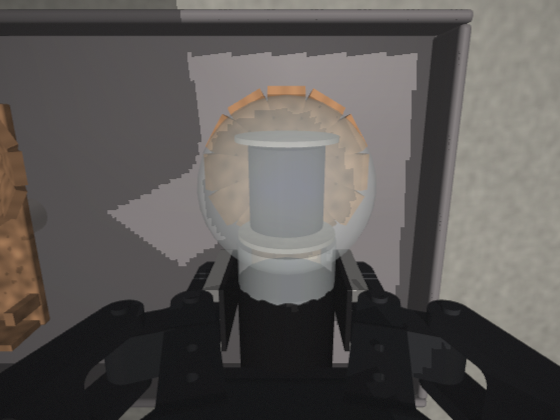

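The long valve settled in its nest without visible movement and is free of the fingers. I open more, rise, and go to the short valve.

Call:
apply_moves([
  {"slide":[0,0,0],"roll":0,"jaw":0.1},
  {"slide":[0,0,0],"roll":0,"jaw":0.4},
  {"slide":[0,0,0],"roll":0,"jaw":0.6},
  {"slide":[-10,0,0],"roll":0,"jaw":0.6},
  {"slide":[-25,0,0],"roll":0,"jaw":0.6},
  {"slide":[-40,0,0],"roll":0,"jaw":0.8},
  {"slide":[-40,0,0],"roll":0,"jaw":1},
  {"slide":[0,0,0],"roll":0,"jaw":1},
])

```text
time: 19.75
eef_pos: [577.0, 257.6, 165.3]
eef_rot: [0.023, 0.703, -0.02, 0.71]
wrist_force: [2.1, 0.1, 0.0]
width: 85.3
```

Run:
```python
from cell import r
from h import *
c=snap(r,"wrist","w18")
s=r.observe();print(s["time"],s["eef_pos"],s["wrist_force"])
```

```text
19.8 [575.98815196 257.14163692 162.25789313] [ 0.18112634 -0.59162563 -0.56146585]
```

View pics/w18.png

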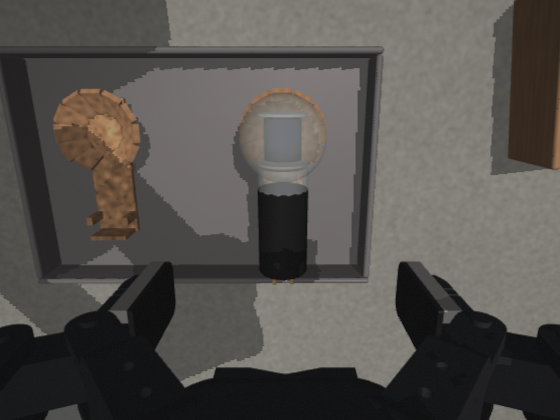

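Run:
```python
from h import *
w=load("w18")
print("ring",onz(w,282.5,133,53),"globe",onz(w,283,136,67))
ex=np.array([.9982,-.0602]);g=onz(w,283,136,67)[:2]
for t in (-6,-3,0,3,6):
    a=np.radians(t); e=np.r_[g+92*np.cos(a)*ex,67+92*np.sin(a)]
    d=np.r_[np.sin(a)*ex,-np.cos(a)]*17  # bottom edge dir; far rim: side extremes
    print(t,"end centre",proj(w,e).round(1),"end bottom",proj(w,e+d).round(1),"end top",proj(w,e-d).round(1),"start top", proj(w,np.r_[g+32*np.cos(a)*ex,67+32*np.sin(a)]-np.r_[np.sin(a)*ex,-np.cos(a)]*-0-d).round(1))
cv2.imwrite("pics/c18.png",cv2.resize(w["color"][80:300,220:340,::-1],None,fx=2.7,fy=2.7,interpolation=cv2.INTER_CUBIC))
```

```text
ring [530.43990586 259.4458907   53.        ] globe [531.2191731  259.76598288  67.        ]
-6 end centre [283.2 262. ] end bottom [283.2 250.7] end top [283.1 274.7] start top [283.  192.3]
-3 end centre [283.2 265.3] end bottom [283.2 254.7] end top [283.1 277.2] start top [283.  191.8]
0 end centre [283.1 268.4] end bottom [283.2 258.5] end top [283.1 279.5] start top [283.  191.1]
3 end centre [283.1 271.2] end bottom [283.2 262.1] end top [283.1 281.5] start top [283.  190.2]
6 end centre [283.1 273.8] end bottom [283.2 265.6] end top [283.1 283.2] start top [283.  189.2]
```

Call:
apply_moves([
  {"slide":[0,-39.6,6.1],"roll":0,"jaw":1},
  {"slide":[0,-39.6,6.1],"roll":0,"jaw":1},
  {"slide":[0,-39.6,6.1],"roll":0,"jaw":1},
  {"slide":[0,-39.6,6.1],"roll":0,"jaw":1},
  {"slide":[0,-39.6,6.1],"roll":0,"jaw":1},
  {"slide":[0,-39.6,6.1],"roll":0,"jaw":1},
  {"slide":[0,-39.6,6.1],"roll":0,"jaw":1},
  {"slide":[0,-39.6,6.1],"roll":0,"jaw":1},
  {"slide":[0,-39.6,6.1],"roll":0,"jaw":1},
  {"slide":[0,-39.6,6.1],"roll":0,"jaw":1},
])

```text
time: 20.63
eef_pos: [609.5, -144.8, 156.9]
eef_rot: [0.022, 0.707, -0.022, 0.707]
wrist_force: [1.1, 0.8, 0.4]
width: 85.3
```

Call:
apply_moves([
  {"slide":[0,-39.6,6.1],"roll":0,"jaw":1},
  {"slide":[0,-39.6,6.1],"roll":0,"jaw":1},
  {"slide":[0,-39.6,4],"roll":0,"jaw":1},
  {"slide":[35,0,0],"roll":1.75,"jaw":1},
  {"slide":[25,0,0],"roll":0,"jaw":1},
  {"slide":[0,0,0],"roll":0,"jaw":1},
  {"slide":[0,0,0],"roll":0,"jaw":1},
])

```text
time: 21.22
eef_pos: [617.8, -261.9, 96.0]
eef_rot: [0.033, 0.708, -0.032, 0.705]
wrist_force: [0.4, 0.4, 1.1]
width: 85.7
```

Run:
```python
from cell import r
from h import *
c=snap(r,"wrist","w19")
s=r.observe();print(s["time"],s["eef_pos"],s["eef_rot"],s["wrist_force"])
```

```text
21.2667 [ 619.03481601 -262.06505223   97.53186541] [ 0.03229405  0.70664042 -0.03205616  0.70610822] [0.24647553 0.28343493 0.07367263]
```

View pics/w19.png

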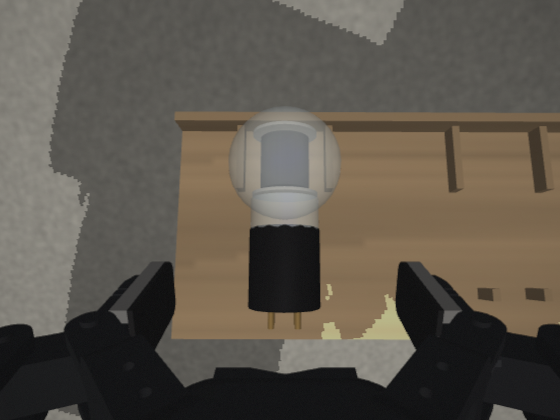

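View pics/c18.png

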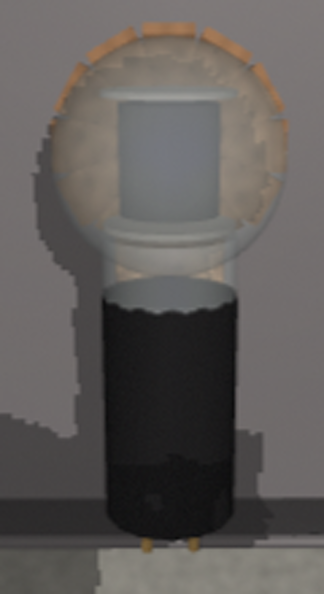

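Long valve seated and level: globe at (531,260) over ring (530,259), end-top pixel row 280 against 279.5 for level. The short valve is centred between the fingers at u≈285 in the wrist view.

Run:
```python
from h import *
for n,p,t in(("w5",(282.5,157),(633.8,-142.3)),("w19",(285,163),(619.03,-262.07))):
    w=load(n);g=onz(w,*p,55.5);print(g,np.hypot(*(g[:2]-t)))
```

```text
[ 590.51167966 -138.59907999   55.5       ] 43.44623674117202
[ 579.75833681 -257.97415018   55.5       ] 39.484674435311476
```

Call:
apply_moves([
  {"slide":[20,0,2.3],"roll":0,"jaw":1},
  {"slide":[16,0,0],"roll":0,"jaw":1},
  {"slide":[7,0,0],"roll":0,"jaw":1},
  {"slide":[0,0,0],"roll":0,"jaw":1},
  {"slide":[0,0,0],"roll":0,"jaw":1},
])

```text
time: 21.68
eef_pos: [622.0, -262.5, 55.3]
eef_rot: [0.032, 0.706, -0.032, 0.707]
wrist_force: [-0.2, -0.3, -0.1]
width: 85.3
```

Run:
```python
from cell import r
s=r.observe();print(s["time"],s["eef_pos"],s["wrist_force"])
```

```text
21.6833 [ 621.98256768 -262.49333402   55.34043608] [-0.17229336 -0.27443627 -0.13328529]
```

Call:
apply_moves([
  {"slide":[1,0,0],"roll":0,"jaw":-0.3},
  {"slide":[0,0,0],"roll":0,"jaw":-0.5},
  {"slide":[0,0,0],"roll":0,"jaw":-0.5},
  {"slide":[0,0,0],"roll":0,"jaw":-0.5},
  {"slide":[0,0,0],"roll":0,"jaw":-0.5},
  {"slide":[0,0,0],"roll":0,"jaw":-0.5},
  {"slide":[0,0,0],"roll":0,"jaw":-0.5},
], force=22)

```text
time: 22.27
eef_pos: [621.6, -262.8, 53.4]
eef_rot: [0.032, 0.706, -0.032, 0.707]
wrist_force: [0.6, -0.9, 4.6]
width: 33.1
```

Call:
apply_moves([
  {"slide":[-8,0,0],"roll":0,"jaw":-0.5},
  {"slide":[-15,0,0],"roll":0,"jaw":-0.5},
  {"slide":[-25,0,0],"roll":0,"jaw":-0.5},
  {"slide":[-30,0,0],"roll":0,"jaw":-0.5},
  {"slide":[0,0,0],"roll":0,"jaw":-0.5},
  {"slide":[0,0,0],"roll":0,"jaw":-0.5},
])

```text
time: 22.77
eef_pos: [622.4, -263.0, 133.2]
eef_rot: [0.032, 0.705, -0.033, 0.707]
wrist_force: [-0.7, 1.2, -1.8]
width: 33.4
```

Run:
```python
from cell import r
from h import *
c=snap(r,"wrist","w20")
s=r.observe();print(s["time"],s["eef_pos"],s["wrist_force"],s["width"])
```

```text
22.8167 [ 621.41452231 -262.62827195  131.6281438 ] [ 0.3837663   0.2372506  -2.24800474] 33.425896110678885
```

View pics/w20.png

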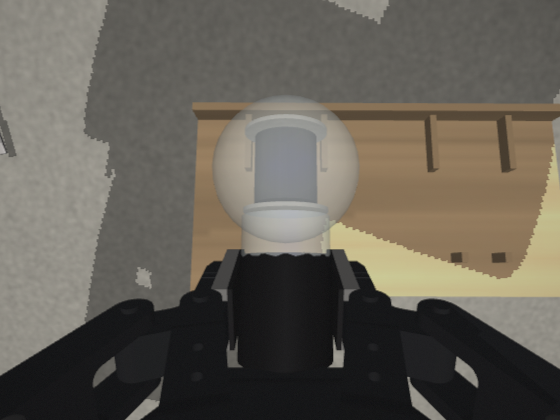

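Call:
apply_moves([
  {"slide":[0,35.7,-6.3],"roll":0,"jaw":-0.5},
  {"slide":[0,35.7,-6.3],"roll":0,"jaw":-0.5},
  {"slide":[0,35.7,-6.3],"roll":0,"jaw":-0.5},
  {"slide":[0,35.7,-6.3],"roll":0,"jaw":-0.5},
  {"slide":[0,35.7,-6.3],"roll":0,"jaw":-0.5},
  {"slide":[0,35.7,-6.3],"roll":0,"jaw":-0.5},
  {"slide":[0,35.7,-6.3],"roll":-1.75,"jaw":-0.5},
  {"slide":[35,0,0],"roll":0,"jaw":-0.5},
  {"slide":[35,0,0],"roll":0,"jaw":-0.5},
  {"slide":[25,0,0],"roll":0,"jaw":-0.5},
])

```text
time: 23.65
eef_pos: [598.5, -8.6, 33.0]
eef_rot: [0.021, 0.708, -0.021, 0.706]
wrist_force: [-0.6, -0.7, -1.8]
width: 33.5
```

Call:
apply_moves([
  {"slide":[4,0,0],"roll":0,"jaw":-0.5},
  {"slide":[2,0,0],"roll":0,"jaw":-0.5},
  {"slide":[0,0,0],"roll":0,"jaw":-0.5},
  {"slide":[0,0,0],"roll":0,"jaw":-0.5},
])

```text
time: 23.98
eef_pos: [601.1, -10.0, 31.3]
eef_rot: [0.022, 0.706, -0.022, 0.707]
wrist_force: [0.3, -0.1, -1.3]
width: 33.2
```

Call:
apply_moves([
  {"slide":[2,0,0.5],"roll":0,"jaw":-0.5},
  {"slide":[2,0,0.5],"roll":0,"jaw":-0.5},
  {"slide":[0,0,0],"roll":0,"jaw":-0.5},
])

```text
time: 24.23
eef_pos: [601.8, -9.9, 26.6]
eef_rot: [0.022, 0.706, -0.022, 0.707]
wrist_force: [-0.8, 0.1, -2.6]
width: 33.3
```

Call:
apply_moves([
  {"slide":[2,0,0.6],"roll":0,"jaw":-0.5},
  {"slide":[2,0,0.6],"roll":0,"jaw":-0.5},
  {"slide":[0,0,0],"roll":0,"jaw":-0.5},
])

```text
time: 24.48
eef_pos: [604.6, -10.0, 23.0]
eef_rot: [0.022, 0.705, -0.022, 0.708]
wrist_force: [5.3, 0.3, 8.3]
width: 33.5
```

Call:
apply_moves([
  {"slide":[2,0,0.5],"roll":0,"jaw":-0.5},
  {"slide":[2,0,0.5],"roll":0,"jaw":-0.5},
  {"slide":[0,0,0],"roll":0,"jaw":-0.5},
])

```text
time: 24.73
eef_pos: [606.6, -10.1, 19.4]
eef_rot: [0.022, 0.705, -0.022, 0.709]
wrist_force: [7.1, -0.1, 9.3]
width: 33.4
```

Call:
apply_moves([
  {"slide":[2,0,0.4],"roll":0,"jaw":-0.5},
  {"slide":[2,0,0.4],"roll":0,"jaw":-0.5},
  {"slide":[0,0,0],"roll":0,"jaw":-0.5},
])

```text
time: 24.98
eef_pos: [608.1, -10.2, 15.7]
eef_rot: [0.022, 0.704, -0.022, 0.709]
wrist_force: [9.3, 0.1, 10.7]
width: 33.3
```

Call:
apply_moves([
  {"slide":[2,0,0.2],"roll":0,"jaw":-0.5},
  {"slide":[2,0,0.2],"roll":0,"jaw":-0.5},
  {"slide":[0,0,0],"roll":0,"jaw":-0.5},
])

```text
time: 25.23
eef_pos: [608.2, -10.3, 11.6]
eef_rot: [0.022, 0.704, -0.022, 0.709]
wrist_force: [8.8, 0.0, 10.4]
width: 33.3
```

Call:
apply_moves([
  {"slide":[2,0,0],"roll":0,"jaw":-0.5},
  {"slide":[2,0,0],"roll":0,"jaw":-0.5},
  {"slide":[0,0,0],"roll":0,"jaw":-0.5},
])

```text
time: 25.48
eef_pos: [607.5, -10.3, 7.3]
eef_rot: [0.022, 0.705, -0.022, 0.709]
wrist_force: [6.2, -1.6, 8.2]
width: 33.4
```

Call:
apply_moves([
  {"slide":[2,0,0],"roll":0,"jaw":-0.5},
  {"slide":[2,0,0],"roll":0,"jaw":-0.5},
  {"slide":[0,0,0],"roll":0,"jaw":-0.5},
])

```text
time: 25.73
eef_pos: [607.0, -10.2, 3.0]
eef_rot: [0.022, 0.705, -0.022, 0.708]
wrist_force: [5.7, 0.4, 6.8]
width: 33.3
```

Run:
```python
from cell import r
from h import *
s=r.observe();print(s["time"],s["eef_pos"],s["wrist_force"],s["torque"],s["width"])
snap(r,"wrist","w21")
c=snap(r,"scene","s21");p=s["eef_pos"];u,v=proj(c,[p[0],p[1],25]).astype(int);im=c["color"]
cv2.imwrite("pics/c21.png",cv2.resize(im[v-30:v+30,u-35:u+35,::-1],None,fx=10,fy=10,interpolation=cv2.INTER_CUBIC)); print("crop origin",u-35,v-30)
ex=np.array([.9982,-.0602]);g=p[:2]-42*ex+[0,1]
for t in (-3,0,3,6):
    a=np.radians(t);print(t,proj(c,np.r_[g+75*np.cos(a)*ex,28+75*np.sin(a)]).round(2))
```

```text
25.7333 [607.03125439 -10.18823581   3.03065207] [5.69631565 0.40677946 6.82618016] [-0.00185075 -0.64390592  0.01225856] 33.34713562718245
crop origin 234 193
-3 [263.98 229.24]
0 [263.93 228.43]
3 [263.91 227.59]
6 [263.94 226.71]
```

View pics/c21.png

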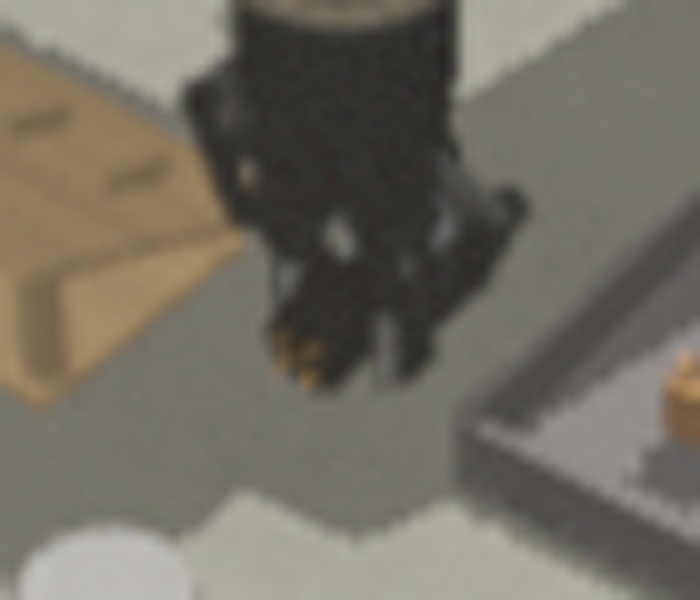

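View pics/w21.png

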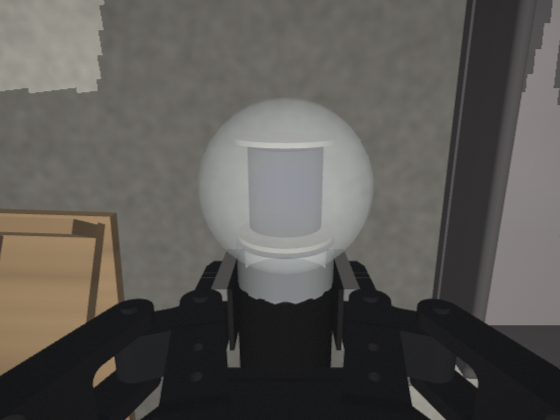

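Call:
apply_moves([
  {"slide":[1,0,0],"roll":0,"jaw":-0.5},
  {"slide":[0,0,0],"roll":0,"jaw":-0.5},
])

```text
time: 26.0
eef_pos: [607.1, -10.2, 2.2]
eef_rot: [0.022, 0.705, -0.022, 0.708]
wrist_force: [6.0, 0.3, 6.3]
width: 33.5
```

Call:
apply_moves([
  {"slide":[-10,0,0],"roll":0,"jaw":-0.5},
  {"slide":[-30,0,0],"roll":0,"jaw":-0.5},
  {"slide":[-35,0,0],"roll":0,"jaw":-0.5},
  {"slide":[-35,0,0],"roll":0,"jaw":-0.5},
  {"slide":[0,0,0],"roll":0,"jaw":-0.5},
  {"slide":[0,0,0],"roll":0,"jaw":-0.5},
])

```text
time: 26.5
eef_pos: [606.0, -10.1, 113.6]
eef_rot: [0.022, 0.705, -0.022, 0.708]
wrist_force: [-0.9, 0.3, -2.2]
width: 33.5
```

Run:
```python
from cell import r
from h import *
c=snap(r,"wrist","w22")
s=r.observe();print(s["time"],s["eef_pos"],s["wrist_force"],s["width"])
cv2.imwrite("pics/c22.png",cv2.resize(c["color"][80:260,190:380,::-1],None,fx=3,fy=3))
```

```text
26.55 [604.85948044 -10.00421439 111.8661003 ] [-0.36005667  0.19776513 -2.38340662] 33.08046814932557
```

View pics/c22.png

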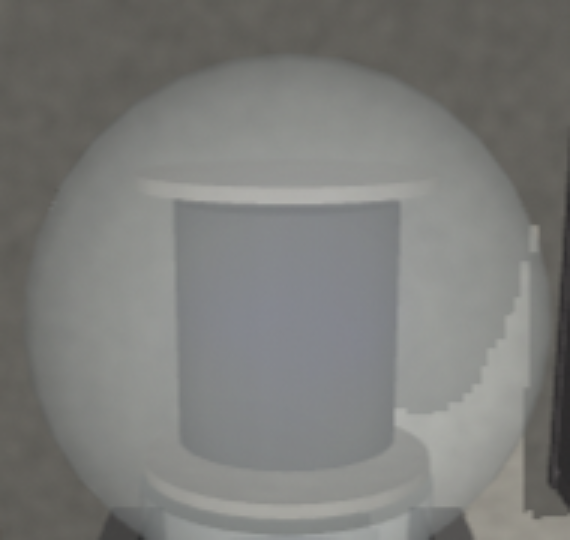

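Call:
apply_moves([
  {"slide":[0,33.4,-12.4],"roll":0,"jaw":-0.5},
  {"slide":[0,33.4,-12.4],"roll":0,"jaw":-0.5},
  {"slide":[0,33.4,-12.4],"roll":0,"jaw":-0.5},
  {"slide":[0,33.2,-12.6],"roll":0,"jaw":-0.5},
  {"slide":[0,0,0],"roll":0,"jaw":-0.5},
  {"slide":[0,0,0],"roll":0,"jaw":-0.5},
  {"slide":[0,0,0],"roll":0,"jaw":-0.5},
])

```text
time: 27.13
eef_pos: [562.4, 126.1, 110.0]
eef_rot: [0.021, 0.707, -0.021, 0.706]
wrist_force: [-0.7, 0.6, -1.1]
width: 33.3
```

Run:
```python
from cell import r
from h import *
c=snap(r,"wrist","w23")
s=r.observe();print(s["time"],s["eef_pos"],s["wrist_force"],s["width"])
cv2.imwrite("pics/c23.png",cv2.resize(c["color"][80:260,190:390,::-1],None,fx=3.5,fy=3.5,interpolation=cv2.INTER_CUBIC))
```

```text
27.1833 [562.7944707  125.57324194 110.18128571] [-0.55191527 -0.25499415 -2.03868925] 33.311021649497576
```

View pics/c23.png

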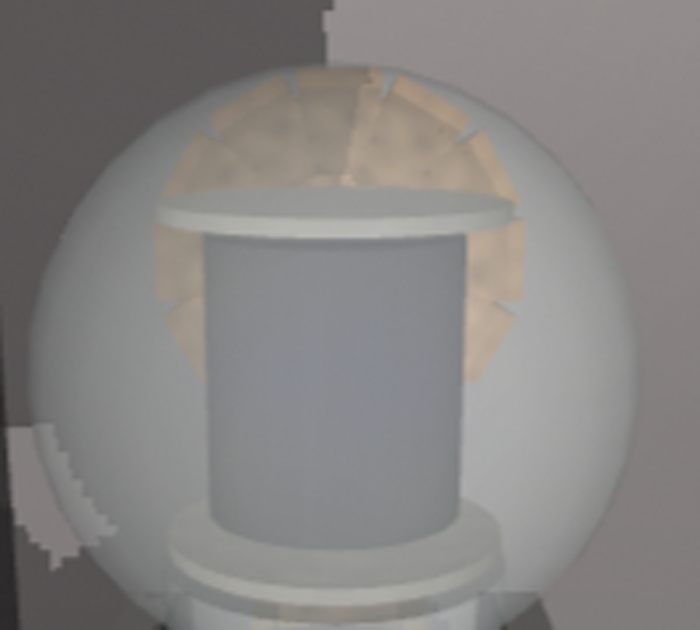

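View pics/w23.png

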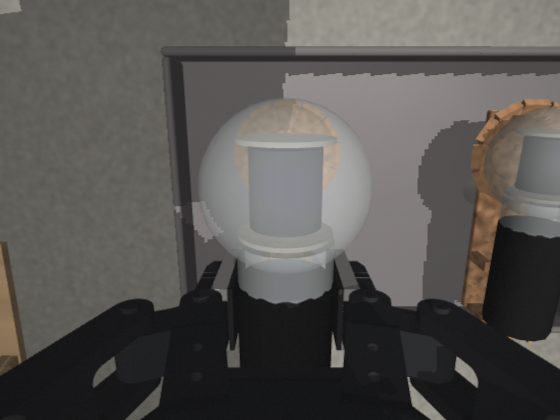

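Run:
```python
from h import *
w=load("w23")
for z in (38,42,46): print(z,onz(w,287,154.5,z).round(1))
print(cross([ray(w,287,154.5),ray(load("w2"),223.5,210)]), cross([ray(w,287,154.5),ray(load("w3"),386.6,172.6)]))
o,d=ray(w,285.6,187);print("globe",o+d*123)
o,d=ray(load("w15"),285.7,184);print("long globe at w15 (TCP 571.6,256.1)",o+d*121.3)
```

```text
38 [524.1 129.8  38. ]
42 [523.6 129.8  42. ]
46 [523.1 129.8  46. ]
(array([523.39842544, 129.53294801,  41.13278886]), [np.float64(0.442066907096368), np.float64(0.4420669070963286)]) (array([523.33175206, 129.94253208,  39.52582947]), [np.float64(0.6249842507418405), np.float64(0.6249842507417682)])
globe [523.10831783 129.07915046 131.23427531]
long globe at w15 (TCP 571.6,256.1) [530.96897661 259.19397962 132.11674497]
```

Short nest ring at (523.4,129.7), globe at (523.1,129.1): aligned within 1 mm. The rim is at z≈41, so I expect touch near TCP z 34. Descending.

Call:
apply_moves([
  {"slide":[16,0.6,0.4],"roll":0,"jaw":-0.5},
  {"slide":[20,0,0],"roll":0,"jaw":-0.5},
  {"slide":[16,0,0],"roll":0,"jaw":-0.5},
  {"slide":[8,0,0],"roll":0,"jaw":-0.5},
  {"slide":[4,0,0],"roll":0,"jaw":-0.5},
  {"slide":[0,0,0],"roll":0,"jaw":-0.5},
  {"slide":[0,0,0],"roll":0,"jaw":-0.5},
])

```text
time: 27.77
eef_pos: [563.9, 126.4, 47.4]
eef_rot: [0.022, 0.707, -0.022, 0.707]
wrist_force: [0.3, 0.3, -1.7]
width: 33.4
```

Call:
apply_moves([
  {"slide":[2,0,0],"roll":0,"jaw":-0.5},
  {"slide":[0,0,0],"roll":0,"jaw":-0.5},
])

```text
time: 27.93
eef_pos: [564.0, 126.8, 45.6]
eef_rot: [0.022, 0.706, -0.022, 0.707]
wrist_force: [-0.4, -0.2, -1.9]
width: 33.3
```

Call:
apply_moves([
  {"slide":[2,0,0],"roll":0,"jaw":-0.5},
  {"slide":[0,0,0],"roll":0,"jaw":-0.5},
])

```text
time: 28.1
eef_pos: [563.7, 126.8, 43.2]
eef_rot: [0.022, 0.707, -0.022, 0.707]
wrist_force: [-0.4, 0.3, -1.4]
width: 33.0
```

Call:
apply_moves([
  {"slide":[2,0,0],"roll":0,"jaw":-0.5},
  {"slide":[0,0,0],"roll":0,"jaw":-0.5},
])

```text
time: 28.27
eef_pos: [563.5, 126.8, 40.9]
eef_rot: [0.022, 0.707, -0.022, 0.707]
wrist_force: [-0.4, -0.2, -1.8]
width: 33.2
```

Call:
apply_moves([
  {"slide":[2,0,0],"roll":0,"jaw":-0.5},
  {"slide":[0,0,0],"roll":0,"jaw":-0.5},
])

```text
time: 28.43
eef_pos: [563.5, 126.8, 38.8]
eef_rot: [0.022, 0.707, -0.022, 0.707]
wrist_force: [0.6, -0.9, -2.5]
width: 33.2
```

Call:
apply_moves([
  {"slide":[1.5,0,0],"roll":0,"jaw":-0.5},
  {"slide":[0,0,0],"roll":0,"jaw":-0.5},
])

```text
time: 28.6
eef_pos: [563.5, 126.8, 37.4]
eef_rot: [0.022, 0.707, -0.022, 0.707]
wrist_force: [-0.4, -0.5, -1.9]
width: 33.4
```

Call:
apply_moves([
  {"slide":[1.5,0,0],"roll":0,"jaw":-0.5},
  {"slide":[0,0,0],"roll":0,"jaw":-0.5},
])

```text
time: 28.77
eef_pos: [563.5, 126.7, 35.9]
eef_rot: [0.022, 0.707, -0.022, 0.707]
wrist_force: [0.1, 1.2, -2.3]
width: 32.9
```

Call:
apply_moves([
  {"slide":[1.5,0,0],"roll":0,"jaw":-0.5},
  {"slide":[0,0,0],"roll":0,"jaw":-0.5},
])

```text
time: 28.93
eef_pos: [563.6, 126.7, 34.4]
eef_rot: [0.022, 0.707, -0.022, 0.707]
wrist_force: [-0.3, -0.0, 0.1]
width: 33.0
```

Call:
apply_moves([
  {"slide":[1,0,0],"roll":0,"jaw":-0.5},
  {"slide":[0,0,0],"roll":0,"jaw":-0.5},
  {"slide":[0,0,0],"roll":0,"jaw":-0.5},
])

```text
time: 29.18
eef_pos: [563.7, 126.8, 33.6]
eef_rot: [0.022, 0.707, -0.022, 0.707]
wrist_force: [0.2, -0.7, 1.3]
width: 33.2
```

Run:
```python
from cell import r
from h import *
s=r.observe();print(s["time"],s["eef_pos"],s["wrist_force"],s["torque"],s["width"])
c=snap(r,"scene","s24");s=r.observe();print(s["wrist_force"],s["torque"]);u,v=proj(c,[590,126,55]).astype(int);im=c["color"]
cv2.imwrite("pics/c24.png",cv2.resize(im[v-30:v+30,u-35:u+35,::-1],None,fx=10,fy=10,interpolation=cv2.INTER_CUBIC)); print("crop origin",u-35,v-30)
ex=np.array([.9982,-.0602]);g=[523.3,129.5]
for zz in (56,58):
  for t in (-3,0,3,6):
    a=np.radians(t);print(zz,t,proj(c,np.r_[g+75*np.cos(a)*ex,zz+75*np.sin(a)]).round(2))
```

```text
29.1833 [563.65425287 126.75402513  33.63630936] [ 0.24788817 -0.65830999  1.34755222] [0.01120201 0.06764037 0.01788022] 33.15705031782442
[-0.67490104 -0.16297683  0.35197438] [-0.03624554  0.05553767 -0.00381846]
crop origin 270 199
56 -3 [304.14 230.99]
56 0 [304.15 230.16]
56 3 [304.21 229.29]
56 6 [304.29 228.38]
58 -3 [304.16 230.56]
58 0 [304.17 229.72]
58 3 [304.22 228.85]
58 6 [304.31 227.94]
```

View pics/c24.png

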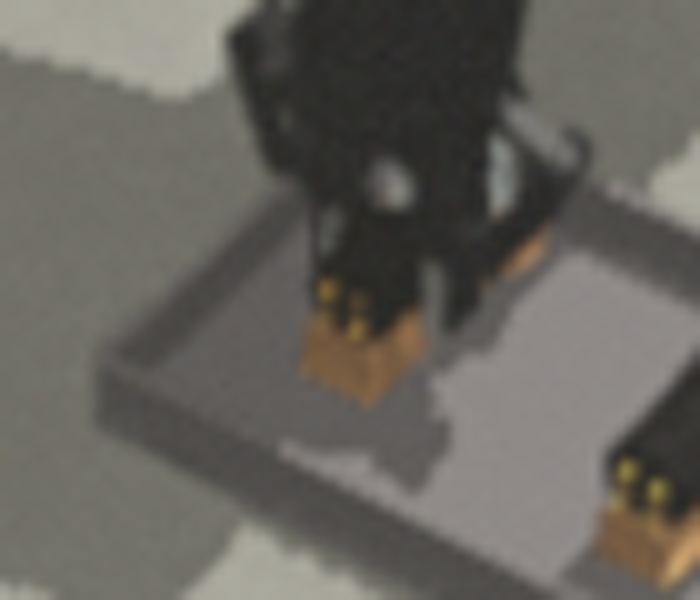

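Pins at about (304,229) against the stop, the same picture as the seated long valve. Contact is about 3 N with a short moment arm, so both globe and saddle are carrying. Releasing in small steps.

Call:
apply_moves([
  {"slide":[0,0,0],"roll":0,"jaw":-0.26},
  {"slide":[0,0,0],"roll":0,"jaw":-0.24},
  {"slide":[0,0,0],"roll":0,"jaw":-0.23},
  {"slide":[0,0,0],"roll":0,"jaw":-0.22},
  {"slide":[0,0,0],"roll":0,"jaw":-0.215},
  {"slide":[0,0,0],"roll":0,"jaw":-0.21},
])

```text
time: 29.73
eef_pos: [563.6, 126.8, 33.6]
eef_rot: [0.022, 0.707, -0.022, 0.707]
wrist_force: [-1.1, 0.2, -0.4]
width: 33.5
```

Call:
apply_moves([
  {"slide":[0,0,0],"roll":0,"jaw":-0.205},
  {"slide":[0,0,0],"roll":0,"jaw":-0.2},
  {"slide":[0,0,0],"roll":0,"jaw":-0.195},
])

```text
time: 29.98
eef_pos: [563.6, 126.8, 33.6]
eef_rot: [0.022, 0.707, -0.022, 0.707]
wrist_force: [1.4, -0.3, 0.9]
width: 34.2
```

Call:
apply_moves([
  {"slide":[0,0,0],"roll":0,"jaw":-0.19},
  {"slide":[0,0,0],"roll":0,"jaw":-0.17},
  {"slide":[0,0,0],"roll":0,"jaw":-0.14},
  {"slide":[0,0,0],"roll":0,"jaw":-0.1},
])

```text
time: 30.32
eef_pos: [563.6, 126.7, 33.6]
eef_rot: [0.022, 0.707, -0.022, 0.707]
wrist_force: [-0.4, -0.4, -1.0]
width: 38.8
```

Call:
apply_moves([
  {"slide":[0,0,0],"roll":0,"jaw":0.1},
  {"slide":[0,0,0],"roll":0,"jaw":0.4},
  {"slide":[0,0,0],"roll":0,"jaw":0.5},
  {"slide":[-10,0,0],"roll":0,"jaw":0.5},
  {"slide":[-25,0,0],"roll":0,"jaw":0.5},
  {"slide":[-40,0,0],"roll":0,"jaw":0.5},
  {"slide":[-40,0,0],"roll":0,"jaw":0.5},
  {"slide":[-20,0,0],"roll":0,"jaw":0.5},
  {"slide":[0,0,0],"roll":0,"jaw":0.5},
  {"slide":[0,0,0],"roll":0,"jaw":0.5},
])

```text
time: 31.15
eef_pos: [564.4, 126.9, 170.7]
eef_rot: [0.022, 0.706, -0.021, 0.708]
wrist_force: [0.3, 0.4, -0.5]
width: 64.1
```

Run:
```python
from cell import r
from h import *
w=snap(r,"wrist","w25");snap(r,"scene","s25");snap(r,"top","t25")
s=r.observe();print(s["time"],s["eef_pos"],s["wrist_force"])
```

```text
31.3 [562.88558024 126.6327704  167.84948499] [ 0.70289745 -1.33266227 -0.59948955]
```

View pics/w25.png

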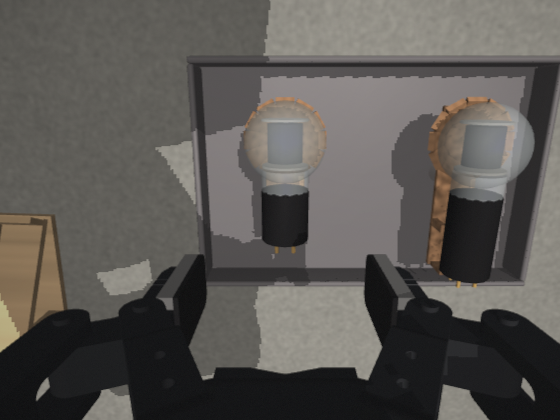

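View pics/s25.png

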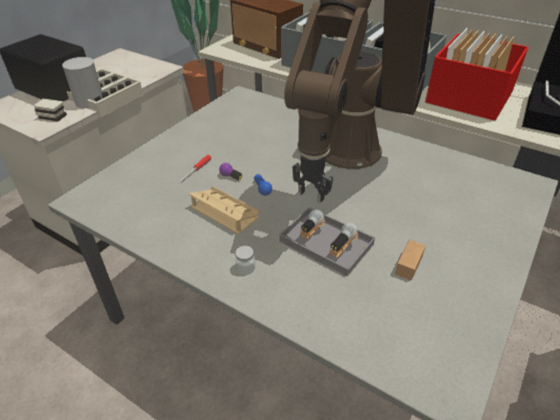

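Both valves lie in their nests (wrist view: short globe (285,142), long globe (486,147)), and the bystanders are in place. Final numeric check on level and position.

Run:
```python
from h import *
w=load("w25");ex=np.array([.9982,-.0602])
cv2.imwrite("pics/c25.png",cv2.resize(w["color"][85:295,230:545,::-1],None,fx=2.5,fy=2.5,interpolation=cv2.INTER_CUBIC))
for n,uv,z,L,rz,ring in (("S",(285,143),58,70,42,None),("L",(486,146),67,92,52,None)):
    g=onz(w,*uv,z)[:2];print(n,"globe",g.round(1))
    for t in (-6,-3,0,3,6):
        a=np.radians(t);e=np.r_[g+L*np.cos(a)*ex,z+L*np.sin(a)];d=np.r_[-np.sin(a)*ex,np.cos(a)]*17
        print(t,"end top px",proj(w,e+d).round(1))
```

```text
S globe [524.  129.7]
-6 end top px [285.  246.4]
-3 end top px [285.  247.6]
0 end top px [285.  248.5]
3 end top px [285.  249.2]
6 end top px [284.9 249.6]
L globe [532.9 261.5]
-6 end top px [472.3 280.4]
-3 end top px [475.9 283. ]
0 end top px [479.6 285.3]
3 end top px [483.4 287.3]
6 end top px [487.4 289. ]
```

View pics/c25.png

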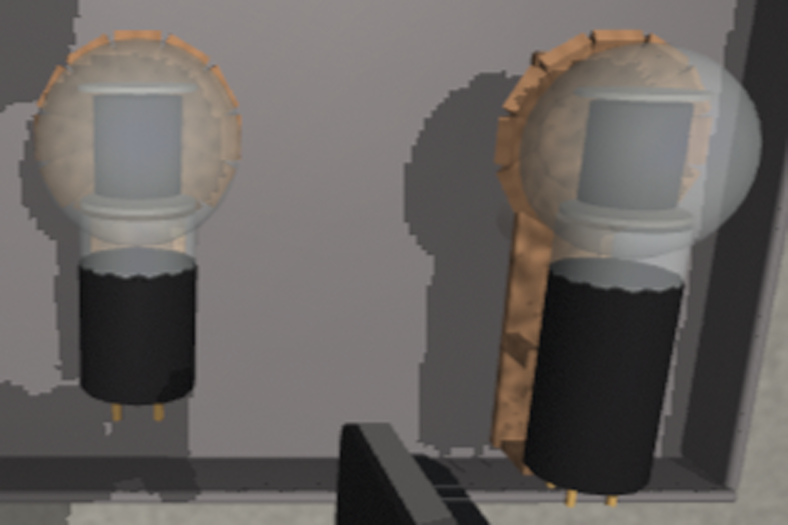

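Run:
```python
from h import *
c=load("s25");im=c["color"];ex=np.array([.9982,-.0602]);ey=np.array([.0602,.9982])
print("origin 285,205")
cv2.imwrite("pics/c26.png",cv2.resize(im[205:260,285:365,::-1],None,fx=10,fy=10,interpolation=cv2.INTER_CUBIC))
for n,g,z,L in (("S",[523.5,129.6],58,75),("L",[531.2,259.6],68,97)):
  print(n,"globe",proj(c,[*g,z]).round(1))
  for t in (-6,-3,0,3,6):
    a=np.radians(t);print(t,proj(c,np.r_[g+L*np.cos(a)*ex,z+L*np.sin(a)]).round(2))
```

```text
origin 285,205
S globe [316.4 217.8]
-6 [304.17 231.4 ]
-3 [304.15 230.6 ]
0 [304.17 229.77]
3 [304.22 228.9 ]
6 [304.3  227.99]
L globe [349.6 230.9]
-6 [334.14 249.99]
-3 [334.19 248.95]
0 [334.29 247.85]
3 [334.42 246.7 ]
6 [334.6 245.5]
```

View pics/c26.png

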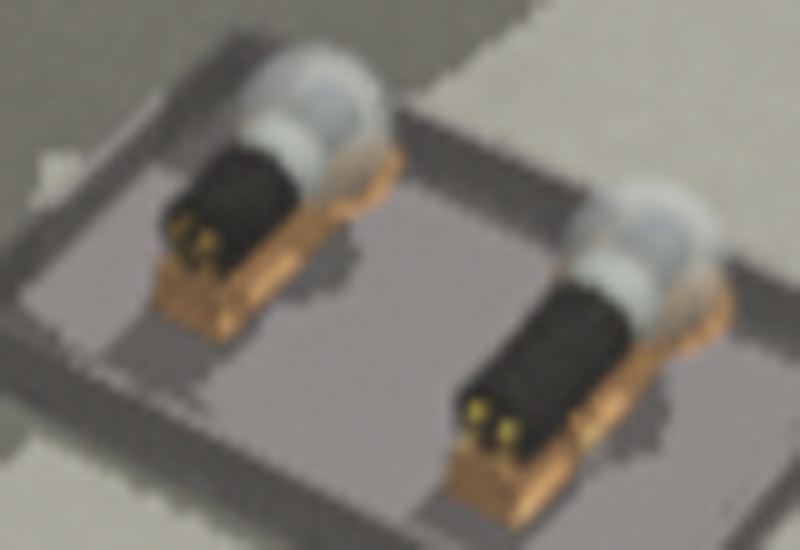

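Run:
```python
from cell import r
print(r.observe()["time"], r.finish_job())
```

```text
the job is handed in; nothing more can be done
31.3 None
```

Both valves are lying in their own nests and I let go of each one. I handed the job in at 31.3 s; no verdict was reported.

**How it was done:** I gripped each base, tilted the valve level by pressing its globe on bare table, then felt for the nest bottom in 1–2 mm steps. The nests were touched at TCP heights of about 44 mm (long) and 35.5 mm (short). Contact by the wrist force stayed at about 3–4 N. The jaws were opened in small steps with no visible drop.

**Last checks, from the images:**

| | Globe off nest centre | Axis, by the pins |
|---|---|---|
| Long valve | about 1 mm (close view just after release) | level within about 2° |
| Short valve | about 1 mm | level within about 2° |

- **Clearance:** the gripper was clear at z ≈ 168 mm. The carton, jar and screwdriver looked to be in their places; I did not measure them.

**What disagreed:**
- My first levelling of the long valve looked right in the wrist camera, but at first touch the scene view showed its base about 5° high. I lifted it, levelled it again on the table, and then set it down.
- In the last wrist view the long valve was off to one side and read about 2.5 mm off. I trusted the closer view taken right after release.
- The short valve's level rests on the scene view alone, because the wrist view could not show it. That view carries a bias of about 1 px, which I allowed for.

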